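# Put the basement plant bench away for the winter

## Task

Put the plant bench away for the winter: tip over every tall carton so that it lies flat on its side on the rubber mat it stands on, not over the mat's edge and not on another carton, and set every small clay pot upright in a well of the planter, one pot to a well, its collar resting fully home on the well's mouth. Only when all that is done, switch the bench lamp off by pushing its lever fully over, away from you; leave the paint tin, the jar and the mug where they are.

Things in the scene. Friction and masses are not known exactly. Their poses are not given: they have to be found in the camera images.
- mat: black rubber mat lying fixed on the bench, 380 mm (its x) by 400 mm (its y), 3 mm thick; origin at the centre of its underside; the cartons stand in a row along its side nearest the robot (its -x side), so that each can fall along the mat's +x and land on it
- carton0_mid (a point): centre of a tall brown carton with a paper band, 90 mm (its x) by 95 mm (its y) by 210 mm tall (its z, foot to top), 0.4 to 0.7 kg, standing on the mat with its own x roughly along the mat's x, cartons 130 mm apart; too wide to grip, but a push of a few newtons near its top tips it; two or three cartons are present
- carton0_top (a point): centre of the top face of the same carton as carton0_mid, 105 mm from it along the carton's z; tells which way it lies
- carton0_foot (a point): centre of the bottom face of the same carton
- carton1_mid (a point): centre of a tall brown carton with a paper band, 90 mm (its x) by 95 mm (its y) by 210 mm tall (its z, foot to top), 0.4 to 0.7 kg, standing on the mat with its own x roughly along the mat's x, cartons 130 mm apart; too wide to grip, but a push of a few newtons near its top tips it; two or three cartons are present
- carton1_top (a point): centre of the top face of the same carton as carton1_mid, 105 mm from it along the carton's z; tells which way it lies
- carton1_foot (a point): centre of the bottom face of the same carton
- carton2_mid (a point): centre of a tall brown carton with a paper band, 90 mm (its x) by 95 mm (its y) by 210 mm tall (its z, foot to top), 0.4 to 0.7 kg, standing on the mat with its own x roughly along the mat's x, cartons 130 mm apart; too wide to grip, but a push of a few newtons near its top tips it; two or three cartons are present
- carton2_top (a point): centre of the top face of the same carton as carton2_mid, 105 mm from it along the carton's z; tells which way it lies
- carton2_foot (a point): centre of the bottom face of the same carton
- well0 (a point): centre of the open mouth of one of four white tapered wells, two by two, 96 mm apart along x and y of this point's frame (z up), joined by low bars and fixed to the bench; mouth 46 mm above the bench, 67 mm across outside and 58 mm inside, 50 mm across at its floor 42 mm below
- well1 (a point): centre of the open mouth of one of four white tapered wells, two by two, 96 mm apart along x and y of this point's frame (z up), joined by low bars and fixed to the bench; mouth 46 mm above the bench, 67 mm across outside and 58 mm inside, 50 mm across at its floor 42 mm below
- well2 (a point): centre of the open mouth of one of four white tapered wells, two by two, 96 mm apart along x and y of this point's frame (z up), joined by low bars and fixed to the bench; mouth 46 mm above the bench, 67 mm across outside and 58 mm inside, 50 mm across at its floor 42 mm below
- well3 (a point): centre of the open mouth of one of four white tapered wells, two by two, 96 mm apart along x and y of this point's frame (z up), joined by low bars and fixed to the bench; mouth 46 mm above the bench, 67 mm across outside and 58 mm inside, 50 mm across at its floor 42 mm below
- pot0_mid (a point): centre, half-way up, of a small empty clay pot, 62 mm tall, heavy-footed: tapered body 32 mm tall (47 mm across at the foot, 53 at its top), above it a straight round collar 30 mm tall, 63 mm across; 0.1 to 0.2 kg; z is its upward axis; stands before or beside the planter; home in a well, the collar's underside (1 mm above this point) rests on the mouth, the collar all above it; three or four are present
- pot1_mid (a point): centre, half-way up, of a small empty clay pot, 62 mm tall, heavy-footed: tapered body 32 mm tall (47 mm across at the foot, 53 at its top), above it a straight round collar 30 mm tall, 63 mm across; 0.1 to 0.2 kg; z is its upward axis; stands before or beside the planter; home in a well, the collar's underside (1 mm above this point) rests on the mouth, the collar all above it; three or four are present
- pot2_mid (a point): centre, half-way up, of a small empty clay pot, 62 mm tall, heavy-footed: tapered body 32 mm tall (47 mm across at the foot, 53 at its top), above it a straight round collar 30 mm tall, 63 mm across; 0.1 to 0.2 kg; z is its upward axis; stands before or beside the planter; home in a well, the collar's underside (1 mm above this point) rests on the mouth, the collar all above it; three or four are present
- pot3_mid (a point): centre, half-way up, of a small empty clay pot, 62 mm tall, heavy-footed: tapered body 32 mm tall (47 mm across at the foot, 53 at its top), above it a straight round collar 30 mm tall, 63 mm across; 0.1 to 0.2 kg; z is its upward axis; stands before or beside the planter; home in a well, the collar's underside (1 mm above this point) rests on the mouth, the collar all above it; three or four are present
- lamp_switch (a joint): angle of the lamp switch's lever on its grey block between mat and planter: near 0 leaning towards the robot (on), 1.0 rad fully over, leaning away (off); stays where it is left, moved by about 1 N at its ball
- lamp_switch_tip (a point): centre of the black ball, 26 mm across, on the end of that lever, 80 mm from the pivot, which lies 22 mm above the bench; y of this point's frame is the hinge axis; the lever leans 0.5 rad to either side of upright and swings along the level direction square to the hinge; ball about 92 mm above the bench at both ends
- paint_tin: bystander: metal paint tin, 100 mm across, 120 mm tall; origin under its centre
- jar: bystander: small glass jar, 56 mm across, 65 mm tall; origin under its centre
- mug: bystander: blue ceramic mug, 84 mm across, 95 mm tall; origin under its centre
Not all that is in view belongs to the job. Leave any green or purple look-alike of the part that bears pot2_mid alone.

How it is judged:
By the outcome, as a careful person would: the job done as asked, in the order asked, and still so for the second after the job is handed in, with the robot touching nothing.
Of carton0, carton1, carton2 only 2 to 3 are there at a start; the rules pass over those that are not, and their reading is None.
Of pot0, pot1, pot2, pot3 only 3 to 4 are there at a start; the rules pass over those that are not, and their reading is None.
At some moment in a run one of pot0, pot1, pot2, pot3 may be knocked a few centimetres aside while the robot is not near it.
It also fails if it takes over 210 s, if anything falls off the work surface, if the arm or the gripper's body presses on something with over 40 N, if the wrist force passes 120 N, or if a joint passes its speed limit or range.

## Robot

A 7-joint arm with a two-finger parallel gripper is mounted at the origin on the work surface. World frame = base frame: x ahead of the robot, y to its left, z up, the work surface at z = 0. Lengths are in m, angles in rad, forces in N, time in s.
With the tool pointing down it reaches from about 0.4 to 0.85 m from the base axis. Payload 4.5 kg.
Tool frame: the origin (TCP) lies midway between the tips of the shut fingers; the grasp point (between the pads) lies 19 mm behind it; z points along the fingers, y is the direction in which the jaws open and shut (so a half turn about z gives the same grasp; the last joint's range is limited). The gripper opens to 88 mm and grips with 3 to 60 N. Pads are 18 mm wide; open, the fingers measure 123 mm over their backs; the gripper's body (75 mm by 187 mm) begins 45 mm behind the grasp point.
Start: joints at [-1.071, 0.689, -0.195, 1.565, 0.157, 0.902, -0.215], TCP at [0.281, 0.558, 0.206] pointing down, gripper open.
Joint ranges: [-3.01, 3.01], [-0.46, 2.08], [-1.47, 1.51], [0.13, 2.56], [-1, 4.14], [0.04, 2.09], [-2.66, 2.66]. Speed limits (rad/s): [2.57, 2.57, 3.14, 3.14, 3.14, 3.14, 3.14].

## Interface

Orientations are given as a unit quaternion [x, y, z, w].
In Python, from plant import get_state, snapshot, finish_job, regions_of gives the robot as it stands.
- The arm moves only by the tool send_rows, never from a script. Its argument "series" is a list of rows, each an object of numbers: "grip": the opening, from 0 (shut) to 1 (fully open); "dx", "dy", "dz": the shift along the tool's x, y, z in mm; "turn": the turn about the tool's z in rad. A call has 1 to 20 rows; each row shifts and turns the commanded pose from where the row before left it, along the tool's axes as they then stand; what a row does not reach is not made up. A row lasts 1/10 s, in which the tool goes at most 50 mm and 8.59 degrees, less where a joint would pass 70% of its speed; a pose out of reach is approached as far as the arm can. A call is refused whole if a number of a shift passes 50 or a number of a turn 0.15, either way. A call with a gripper value outside its range is refused whole. The fingers move at their own pace and stop on an object; "force" is the grip in N (left out, the last holds). Time passes only in rows, so rows that do not move let the fingers close. It gives the time, the measured TCP pose, the force and the opening at its end, in the units of the state.
- get_state(): the state, without advancing time (a new reading comes with each control period).
- snapshot(name): name is "side" or "top"; returns a dict with "img" (384x512x3 uint8, red, green, blue), "depth" (384x512 float32, m along the optical axis (not along the pixel's ray), 0 where there is no reading), "fov_y" (degrees; the focal length in pixels is half the picture's height over the tangent of half this angle, whatever the lens; pixels are square), "cx", "cy" (the principal point, pixels), "k1" (the pictures are not rectified: a ray, as slopes to the right and down, at radius r is drawn at 1 + k1 r^2 times it, then the intrinsics apply), "R" (3x3) and "t" (3): a world point X has camera coordinates R X + t. Camera axes: x right, y down, z forward; pixel columns grow to the right and rows downward; lengths in m; the calibration is good to about 2 mm. A picture is of the moment at which its call begins.
- finish_job(): hands the job in, once; it reports no verdict.
Trained networks look in a picture, given as the dict that the camera call returned (one of the last four; its "shot" number tells which), for a name from the list of things; names that differ only in an ending like _2 or _b are one class to them, and where a whole thing is asked for, a point or a joint stands for the part that bears it (a point fixed in the world has none). Each returns a list of dicts, best first, with "score" (0 to 1); they miss things now and then, are a little off and sometimes report something else, mostly with a low value. They report only what shows in the picture. A call takes as long as a camera call. They do not tell look-alikes from the thing itself.
- regions_of(picture, target): "pixels" (384x512 bool, what is visible of it) and "extent" ([left, top, right, bottom] in pixels, round what is visible of it).
The state is a dict: "clock": time; "q": joint angles; "qd": joint speeds; "joint_torque": joint torques, N m; "tool_pos": TCP position; "eef_rot": TCP orientation; "contact_force": force on the tool from outside, world axes, zero at the start; "moment": the same for the moment, N m; "opening": opening from 0.0 (shut) to 1.0 (fully open).
Only numpy, scipy, OpenCV 4.12 (cv2) and the standard library are available. Lean on these libraries where they do the work, as an engineer would, in place of code of your own. Each camera call takes 0.05 s, during which the arm holds its last target.

## Working session

There is one attempt and no reset: what is moved stays moved. The work goes in short steps, Python scripts to look and compute and a tool call to move; the robot and the scene stay as the last step left them, time stands still between calls to the robot, and variables do not carry over. Pictures are saved under pics/ and viewed, and the job is handed in when it is done.

Besides the shell and the picture viewer there is one more tool, called after ">>>" as name(argument=value, ...), one argument or row to a line, values as JSON. send_rows: Moves the arm, as the interface text tells. Its arguments: {"type":"object","properties":{"series":{"type":"array","items":{"type":"object","properties":{"grip":{"type":"number"},"dx":{"type":"number"},"dy":{"type":"number"},"dz":{"type":"number"},"turn":{"type":"number"}}}},"force":{"type":"number"}},"required":["series"]}

```bash
ls; mkdir -p pics
python3 - <<'E'
from plant import *
import cv2,numpy as np
s=get_state()
for k in s: print(k,np.round(s[k],3))
for n in ("side","top"):
    p=snapshot(n); cv2.imwrite(f"pics/{n}0.png",cv2.cvtColor(p["img"],cv2.COLOR_RGB2BGR))
    print(n,p["fov_y"],p["cx"],p["cy"],p["k1"],p["R"],p["t"],p["shot"])
E
```

```text
pics
clock 0.0
q [-1.071  0.69  -0.195  1.566  0.157  0.903 -0.215]
qd [ 0.     0.002 -0.     0.001 -0.001 -0.001  0.001]
joint_torque [ 0.0000e+00 -5.2755e+01 -1.2660e+00 -1.5343e+01 -5.3000e-02  6.0000e-03
  0.0000e+00]
tool_pos [0.28  0.558 0.205]
eef_rot [ 0.231  0.973 -0.001 -0.   ]
contact_force [-0.427 -0.776  0.163]
moment [ 0.019  0.033 -0.045]
opening 1.002
side 44.936348401073005 265.73723585149565 189.42804279954402 0.01978292377686452 [[ 0.99641025 -0.08441759  0.00634694]
 [-0.04197465 -0.55776509 -0.82893681]
 [ 0.07351695  0.82569472 -0.55930625]] [-0.46122759  0.12032955  1.58793155] 1
top 57.46189081442464 263.26716790311156 187.28206227311472 -0.09885741955739741 [[-0.02601622 -0.99965498  0.00361501]
 [-0.98618544  0.02507356 -0.16373636]
 [ 0.16358922 -0.00782487 -0.98649751]] [0.0047625  0.49615437 1.29405503] 2
```

View pics/side0.png

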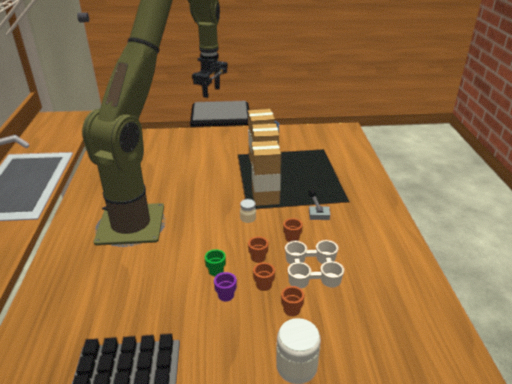

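View pics/top0.png

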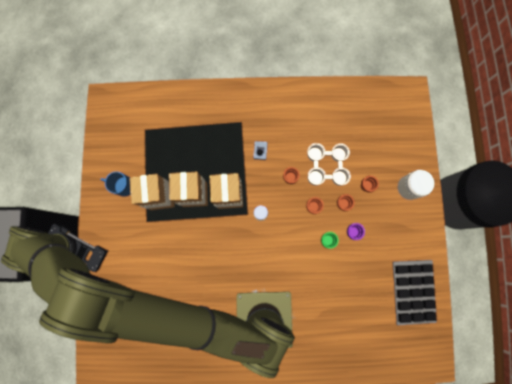

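The top view shows three cartons at about (147,189), (185,186) and (225,188) on the mat, and four clay pots at (291,176), (314,206), (345,203) and (369,184). It also shows the planter at (329,165), the switch at (260,150), and green and purple look-alikes. Next I measure positions.

```bash
cat > h.py <<'E'
from plant import *
import cv2,numpy as np
def K(p):
    f=p["img"].shape[0]/2/np.tan(np.radians(p["fov_y"]/2)); return f
def cloud(p):
    f=K(p);v,u=np.mgrid[0:384,0:512].astype(float)
    pts=np.stack([u.ravel(),v.ravel()],-1)[:,None]
    Km=np.array([[f,0,p["cx"]],[0,f,p["cy"]],[0,0,1]])
    n=cv2.undistortPoints(pts,Km,np.array([p["k1"],0,0,0,0]),None).reshape(384,512,2) if False else None
    xd=(u-p["cx"])/f;yd=(v-p["cy"])/f
    x,y=xd.copy(),yd.copy()
    for _ in range(20):
        s=1+p["k1"]*(x*x+y*y); x,y=xd/s,yd/s
    d=p["depth"]
    C=np.stack([x*d,y*d,d],-1)-np.asarray(p["t"])
    W=C@np.asarray(p["R"])   # R^T (C-t)
    W[d==0]=np.nan
    return W
def proj(p,X):
    X=np.atleast_2d(X);c=X@np.asarray(p["R"]).T+np.asarray(p["t"]);s=c[:,:2]/c[:,2:]
    s=s*(1+p["k1"]*(s**2).sum(1,keepdims=True))
    return s*K(p)+[p["cx"],p["cy"]]
def look(p,fn,box=None,scale=1):
    im=cv2.cvtColor(p["img"],cv2.COLOR_RGB2BGR)
    if box: im=im[box[1]:box[3],box[0]:box[2]]
    cv2.imwrite("pics/"+fn,cv2.resize(im,None,fx=scale,fy=scale,interpolation=cv2.INTER_CUBIC))
E
python3 - <<'E'
from h import *
for n in ("top","side"):
    p=snapshot(n);W=cloud(p)
    print(n)
    look(p,n+"1a.png",(90,110,450,310) if n=="top" else (180,90,400,384),2)
    for t in ("mat","carton0_mid","pot0_mid","well0","lamp_switch","paint_tin","jar","mug"):
        for r in regions_of(p,t):
            P=W[r["pixels"]];P=P[~np.isnan(P[:,0])]
            if len(P)<3: continue
            hi=P[P[:,2]>np.percentile(P[:,2],90)-.01]
            c=p["img"][r["pixels"]].mean(0)
            print(t,round(r["score"],2),np.round(r["extent"]),len(P),"top",np.round(hi.mean(0),3),"min",np.round(np.percentile(hi,3,axis=0),3),"max",np.round(np.percentile(hi,97,axis=0),3),c.astype(int))
E
```

```text
top
mat 0.6 [143. 121. 246. 224.] 6121 top [0.61  0.259 0.003] min [ 0.395  0.073 -0.002] max [0.758 0.451 0.008] [36 35 30]
carton0_mid 0.69 [214. 175. 240. 209.] 969 top [0.469 0.122 0.212] min [0.428 0.077 0.208] max [0.513 0.167 0.216] [195 167 122]
pot0_mid 0.56 [365. 177. 379. 191.] 247 top [ 0.497 -0.415  0.059] min [ 0.469 -0.446  0.053] max [ 0.525 -0.385  0.064] [161  85  50]
well0 0.79 [304. 143. 352. 183.] 1143 top [ 0.583 -0.265  0.043] min [ 0.504 -0.34   0.035] max [ 0.66  -0.185  0.049] [221 211 196]
well0 0.19 [306. 199. 323. 213.] 231 top [ 0.42 -0.2   0.06] min [ 0.391 -0.229  0.055] max [ 0.449 -0.169  0.065] [175  92  55]
lamp_switch 0.66 [281. 166. 300. 180.] 232 top [ 0.538 -0.114  0.06 ] min [ 0.509 -0.144  0.053] max [ 0.568 -0.086  0.065] [169  89  53]
lamp_switch 0.61 [143. 122. 245. 223.] 6106 top [0.612 0.258 0.003] min [ 0.394  0.073 -0.002] max [0.758 0.45  0.008] [36 35 31]
paint_tin 0.58 [400. 170. 433. 201.] 863 top [ 0.487 -0.589  0.118] min [ 0.447 -0.631  0.113] max [ 0.526 -0.549  0.123] [198 193 183]
jar 0.69 [255. 205. 267. 220.] 185 top [0.399
[... 1164 characters left out ...]
38] max [ 0.658 -0.187  0.051] [159 147 128]
lamp_switch 0.66 [307. 190. 320. 208.] 105 top [ 0.617 -0.005  0.105] min [ 0.606 -0.016  0.098] max [0.63  0.004 0.112] [65 63 61]
lamp_switch 0.41 [254. 139. 281. 204.] 1644 top [0.47  0.11  0.214] min [0.428 0.07  0.208] max [0.511 0.162 0.218] [133 111  79]
paint_tin 0.59 [273. 318. 316. 384.] 2379 top [ 0.485 -0.599  0.121] min [ 0.446 -0.637  0.114] max [ 0.525 -0.558  0.125] [177 176 162]
jar 0.58 [240. 198. 257. 223.] 332 top [ 0.4   -0.002  0.066] min [ 0.378 -0.021  0.059] max [0.422 0.025 0.071] [162 152 131]
mug 0.75 [251. 266. 274. 291.] 466 top [ 0.428 -0.325  0.061] min [ 0.4   -0.351  0.054] max [ 0.457 -0.293  0.066] [119  62  34]
```

```bash
cat > m.py <<'E'
from h import *
def circ(P):
    A=np.c_[2*P[:,0],2*P[:,1],np.ones(len(P))];b=(P**2).sum(1)
    s=np.linalg.lstsq(A,b,rcond=None)[0];return s[:2],np.sqrt(s[2]+s[0]**2+s[1]**2)
def pots(p,W):
    hsv=cv2.cvtColor(p["img"],cv2.COLOR_RGB2HSV).astype(int)
    R,G,B=[p["img"][...,i].astype(int) for i in range(3)]
    terra=(R>1.5*G)&(G<1.95*B+10)&(hsv[...,1]>140)&(W[...,2]>.01)&(W[...,2]<.13)
    return terra
def comps(m,mina=30):
    n,l,st,_=cv2.connectedComponentsWithStats(m.astype(np.uint8),connectivity=8)
    return [l==i for i in range(1,n) if st[i,4]>=mina]
E
python3 - <<'E'
from m import *
for n in ("top","side"):
    p=snapshot(n);W=cloud(p);Z=W[...,2]
    print(n)
    X,Y=W[...,0],W[...,1]
    reg=(X>.3)&(X<.75)&(Y<-.03)&(Y>-.75)&(Z>.02)
    for c in comps(reg,20):
        P=W[c];top=P[P[:,2]>np.percentile(P[:,2],95)-.008]
        r=cv2.minEnclosingCircle(top[:,:2].astype(np.float32))
        print("comp",len(P),"enc",np.round(r[0],3),round(r[1],3),"ztop",round(np.percentile(P[:,2],95),3),p["img"][c].mean(0).astype(int))
    # cartons
    for c in comps((X>.35)&(X<.65)&(Y>.05)&(Y<.5)&(Z>.2)&(Z<.23),40):
        P=W[c];r=cv2.minAreaRect((P[:,:2]*1000).astype(np.float32)); print("carton",np.round(P.mean(0),3),r)
    img=p["img"].astype(int)
    m=(img.max(-1)<70)&(abs(Z)<.012)&(X>.33)&(X<.85)&(Y>0)&(Y<.5)
    P=W[m]; print("mat",len(P),cv2.minAreaRect((P[:,:2]*1000).astype(np.float32)),np.round(np.nanpercentile(P,[1,50,99],axis=0),3).tolist())
    m=(X>.5)&(X<.75)&(Y>-.06)&(Y<.055)&(Z>.012)
    P=W[m]; print("switch",np.round(P[P[:,2]>.075].mean(0),3),(P[:,2]>.075).sum(), "block",np.round(np.nanpercentile(P[P[:,2]<.05],[2,50,98],axis=0),3).tolist())
E
```

```text
top
comp 541 enc [ 0.582 -0.264] 0.101 ztop 0.048 [211 198 179]
comp 152 enc [ 0.539 -0.115] 0.032 ztop 0.064 [160  85  50]
comp 794 enc [ 0.486 -0.589] 0.049 ztop 0.122 [201 198 190]
comp 177 enc [ 0.499 -0.416] 0.032 ztop 0.064 [150  79  46]
comp 161 enc [ 0.429 -0.315] 0.032 ztop 0.063 [156  82  48]
comp 144 enc [ 0.42 -0.2 ] 0.031 ztop 0.064 [168  90  52]
comp 135 enc [ 0.322 -0.348] 0.032 ztop 0.063 [127  62 134]
comp 56 enc [ 0.303 -0.248] 0.029 ztop 0.063 [ 77 152  67]
carton [0.479 0.26  0.212] ((480.0790100097656, 260.5101013183594), (91.89007568359375, 97.07904052734375), 1.2255886793136597)
carton [0.473 0.39  0.212] ((474.0089111328125, 391.6138610839844), (92.51988983154297, 95.7512435913086), 5.950290679931641)
carton [0.47  0.122 0.212] ((470.353515625, 122.39520263671875), (91.3171615600586, 95.23322296142578), 2.3580539226531982)
mat 5789 ((577.3587036132812, 263.2449645996094), (373.69647216796875, 391.4899597167969), 2.8311705589294434) [[0.391, 0.068, -0.004], [0.635, 0.253, 0.002], [0.763, 0.458, 0.009]]
switch [0.618 0.003 0.103] 37 block [[0.613, -0.023, 0.016]
[... 376 characters left out ...]
0.352] 0.033 ztop 0.066 [ 86  39 101]
comp 502 enc [ 0.498 -0.419] 0.033 ztop 0.065 [124  65  35]
comp 2267 enc [ 0.487 -0.595] 0.048 ztop 0.124 [181 180 166]
carton [0.476 0.306 0.213] ((477.9576110839844, 322.236083984375), (94.44409942626953, 242.3002471923828), 2.9390201568603516)
carton [0.47  0.109 0.213] ((470.1495666503906, 117.83821868896484), (90.69132995605469, 103.4948959350586), 2.5840799808502197)
mat 3357 ((577.6865844726562, 260.6695556640625), (373.1688537597656, 402.291015625), 2.785722494125366) [[0.392, 0.065, -0.001], [0.63, 0.232, 0.005], [0.763, 0.451, 0.011]]
switch [ 0.619 -0.005  0.099] 52 block [[0.614, -0.032, 0.013], [0.645, -0.014, 0.026], [0.681, 0.024, 0.043]]
```

View pics/top1a.png

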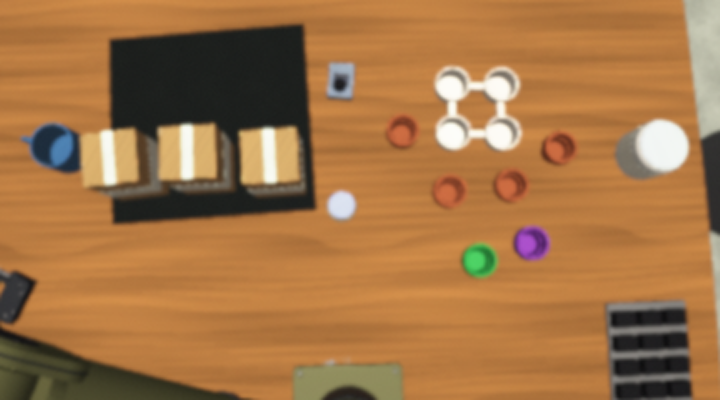

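View pics/side1a.png

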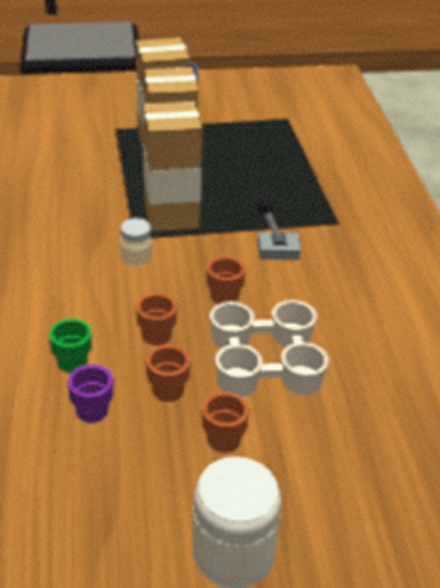

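```bash
cat >> m.py <<'E'
from scipy.optimize import least_squares
def wells(p,W):
    X,Y,Z=W[...,0],W[...,1],W[...,2]
    m=(X>.45)&(X<.72)&(Y>-.40)&(Y<-.14)&(Z>.036)&(Z<.056)&(p["img"].min(-1)>110)
    P=W[m][:,:2];o=np.array([[-1,-1],[-1,1],[1,-1],[1,1]])*.048
    def f(s):
        c,si=np.cos(s[2]),np.sin(s[2]);C=s[:2]+o@np.array([[c,si],[-si,c]])
        d=np.linalg.norm(P[:,None]-C[None],axis=2).min(1)
        return d-.0312
    r=least_squares(f,[.582,-.264,0],loss="soft_l1",f_scale=.003);s=r.x
    c,si=np.cos(s[2]),np.sin(s[2])
    return s,s[:2]+o@np.array([[c,si],[-si,c]]),np.median(abs(r.fun)),len(P)
E
python3 - <<'E'
from m import *
for n in ("top","side"):
    p=snapshot(n);W=cloud(p);print(n,*wells(p,W))
    m=pots(p,W)
    for c in comps(m,25):
        P=W[c];P=P[P[:,2]>.054][:,:2]
        r=least_squares(lambda s:np.maximum(np.linalg.norm(P-s,axis=1)-.031,0)+0*s[0],P.mean(0))
        print("pot",np.round(P.mean(0),4),np.round(cv2.minEnclosingCircle(P.astype(np.float32))[0],4),np.round((P.min(0)+P.max(0))/2,4))
E
```

```text
top [ 0.58165664 -0.26192551 -0.03573579] [[ 0.53197234 -0.30817991]
 [ 0.53540224 -0.21224121]
 [ 0.62791104 -0.31160982]
 [ 0.63134095 -0.21567111]] 0.0014121384101372127 291
pot [ 0.5388 -0.1148] [ 0.5383 -0.1144] [ 0.5382 -0.1143]
pot [ 0.498 -0.415] [ 0.4969 -0.4165] [ 0.4978 -0.4153]
pot [ 0.429  -0.3145] [ 0.4295 -0.3151] [ 0.4294 -0.3154]
pot [ 0.4192 -0.2002] [ 0.4201 -0.1995] [ 0.421  -0.1993]
pot [ 0.3134 -0.3349] [ 0.3193 -0.3446] [ 0.3196 -0.3448]
side [ 0.58135254 -0.26643343 -0.03271041] [[ 0.53180839 -0.31283793]
 [ 0.53494803 -0.21688929]
 [ 0.62775704 -0.31597757]
 [ 0.63089668 -0.22002893]] 0.0015704769025494253 525
pot [1.2693 2.1772] [1.2683 2.1673] [1.2683 2.1108]
pot [-0.47    2.1806] [-0.4662  2.188 ] [-0.4662  2.1846]
pot [0.0359 2.1825] [0.0355 2.1767] [0.0348 2.1879]
pot [2.2239 1.8579] [2.223  1.8624] [2.2229 1.8624]
pot [2.221 1.678] [2.2196 1.6761] [2.2197 1.6761]
pot [-0.5917  0.7634] [-0.5961  0.7593] [-0.5954  0.7593]
pot [-0.5896  0.4904] [-0.5883  0.4893] [-0.5896  0.4893]
pot [ 0.5386 -0.1202] [ 0.5372 -0.1176] [ 0.5385 -0.1179]
pot [ 0.4206 -0.2053] [ 0.4206 -0.2017] [ 0.4202 -0.2022]
pot [ 0.4286 -0.3227] [ 0.4287 -0.32  ] [ 0.4287 -0.3199]
pot [ 0.3193 -0.3552] [ 0.3175 -0.3524] [ 0.3196 -0.3514]
pot [ 0.4974 -0.4219] [ 0.4976 -0.4192] [ 0.4979 -0.4198]
```

>>> send_rows(
  series=[
    {"turn": -0.13,"grip": 0.5},
    {"turn": -0.13,"grip": 0.5},
    {"turn": -0.13,"grip": 0.5},
    {"turn": -0.125,"grip": 0.5},
  ],
)

```text
schema error: expected keys grip, dx, dy, dz, turn
```

>>> send_rows(
  series=[
    {"dx": 0,"dy": 0,"dz": 0,"turn": -0.13,"grip": 0.5},
    {"dx": 0,"dy": 0,"dz": 0,"turn": -0.13,"grip": 0.5},
    {"dx": 0,"dy": 0,"dz": 0,"turn": -0.13,"grip": 0.5},
    {"dx": 0,"dy": 0,"dz": 0,"turn": -0.125,"grip": 0.5},
  ],
)

```text
clock: 1.6
tool_pos: [0.2808, 0.5584, 0.206]
eef_rot: [-0.027, 1.0, 0.0, 0.0]
contact_force: [0.4, -0.4, 0.0]
opening: 0.659
```

>>> send_rows(
  series=[
    {"dx": -15,"dy": -35,"dz": 5,"turn": 0,"grip": 0.5},
    {"dx": -15,"dy": -35,"dz": 5,"turn": 0,"grip": 0.5},
    {"dx": -15,"dy": -35,"dz": 5,"turn": 0,"grip": 0.5},
    {"dx": -15,"dy": -35,"dz": 5,"turn": 0,"grip": 0.5},
    {"dx": -10,"dy": -30,"dz": 5,"turn": 0,"grip": 0.5},
    {"dx": 0,"dy": 0,"dz": 0,"turn": 0,"grip": 0.5},
    {"dx": 0,"dy": 0,"dz": 0,"turn": 0,"grip": 0.5},
  ],
)

```text
clock: 2.3
tool_pos: [0.3593, 0.3921, 0.1811]
eef_rot: [-0.024, 1.0, 0.0, 0.0]
contact_force: [0.6, 0.7, 0.0]
opening: 0.501
```

Run:
```python
from h import *
p=snapshot("side");look(p,"s2.png",(180,0,400,250),3)
p=snapshot("top");look(p,"t2.png",(60,100,280,300),3)
```

```text
(no output)
```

View pics/s2.png

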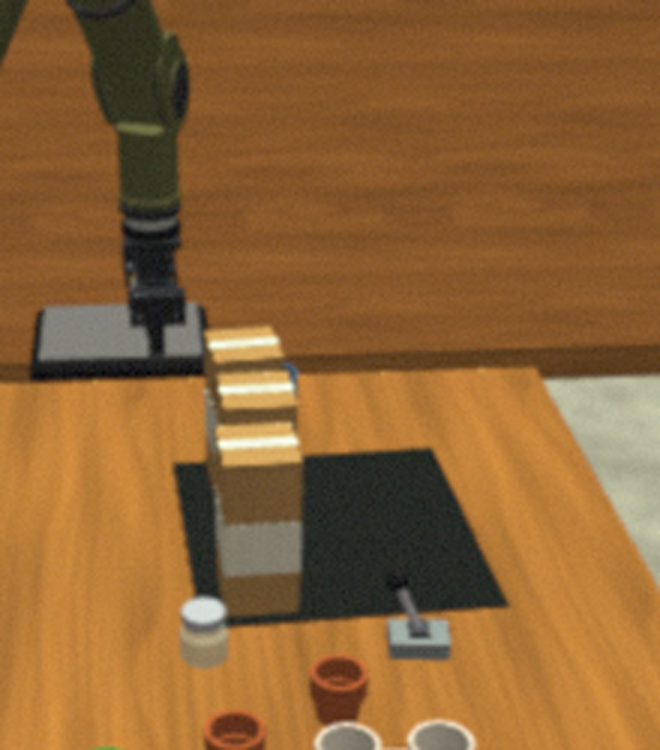

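View pics/t2.png

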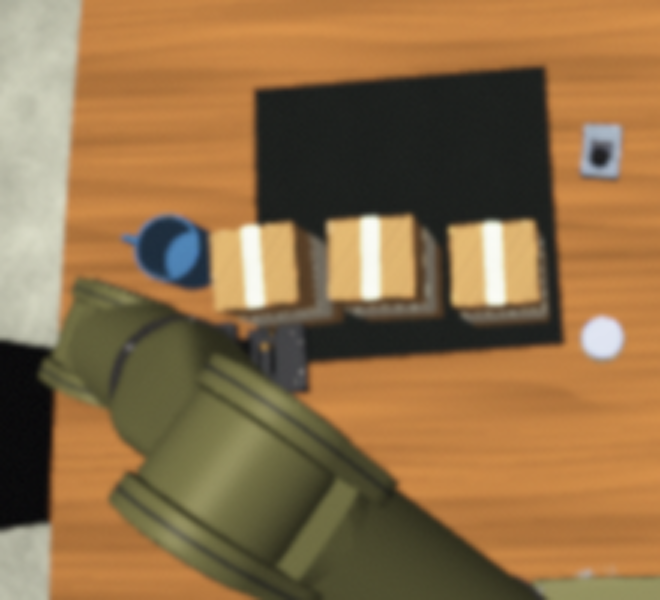

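>>> send_rows(
  series=[
    {"dx": -15,"dy": 0,"dz": 0,"turn": 0,"grip": 0.5},
    {"dx": -15,"dy": 0,"dz": 0,"turn": 0,"grip": 0.5},
    {"dx": -12,"dy": 0,"dz": 0,"turn": 0,"grip": 0.5},
    {"dx": -6,"dy": 0,"dz": 0,"turn": 0,"grip": 0.5},
    {"dx": -6,"dy": 0,"dz": 0,"turn": 0,"grip": 0.5},
    {"dx": -6,"dy": 0,"dz": 0,"turn": 0,"grip": 0.5},
    {"dx": -6,"dy": 0,"dz": 0,"turn": 0,"grip": 0.5},
    {"dx": -6,"dy": 0,"dz": 0,"turn": 0,"grip": 0.5},
    {"dx": -6,"dy": 0,"dz": 0,"turn": 0,"grip": 0.5},
  ],
)

```text
clock: 3.3
tool_pos: [0.4373, 0.396, 0.1809]
eef_rot: [-0.025, 1.0, 0.0, -0.0]
contact_force: [-0.7, -0.2, 0.0]
opening: 0.504
```

Run:
```python
from h import *
p=snapshot("side");look(p,"s3.png",(180,0,400,250),3)
W=cloud(p)
p=snapshot("top");look(p,"t3.png",(60,100,280,300),3)
```

```text
(no output)
```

View pics/s3.png

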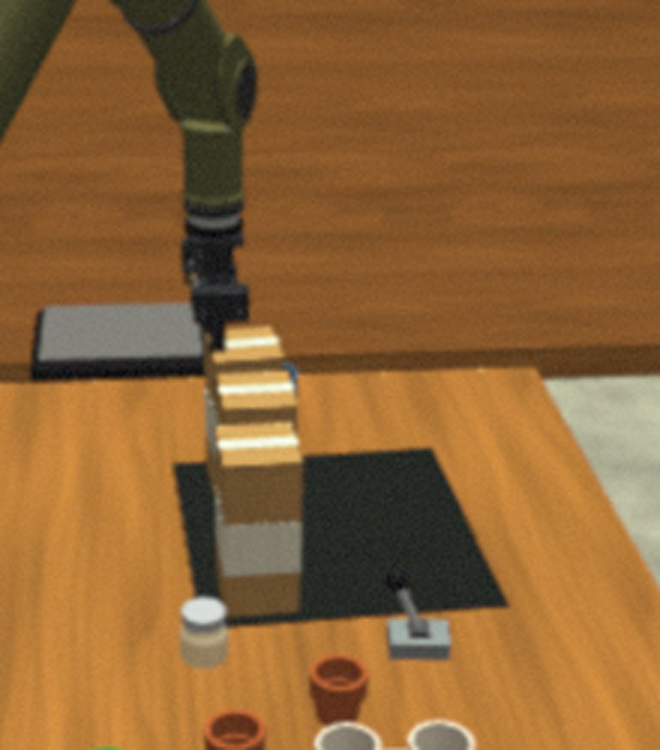

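View pics/t3.png

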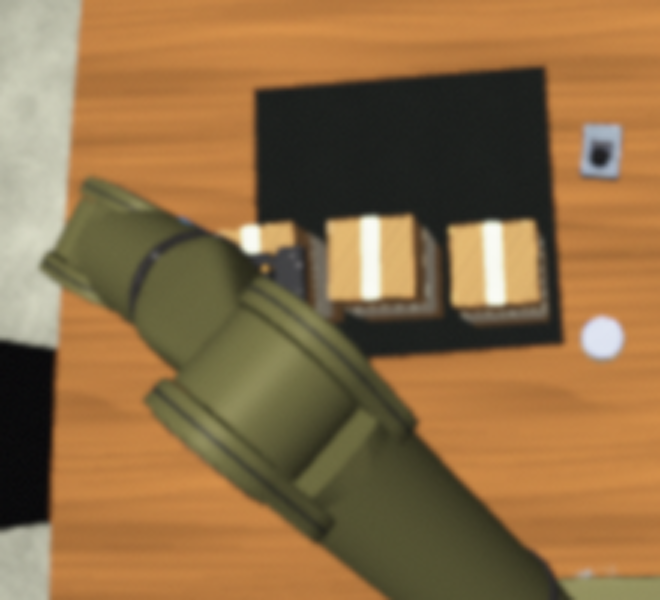

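>>> send_rows(
  series=[
    {"dx": -8,"dy": 0,"dz": 0,"turn": 0,"grip": 0.5},
    {"dx": -8,"dy": 0,"dz": 0,"turn": 0,"grip": 0.5},
    {"dx": -8,"dy": 0,"dz": 0,"turn": 0,"grip": 0.5},
    {"dx": -8,"dy": 0,"dz": 0,"turn": 0,"grip": 0.5},
  ],
)

```text
clock: 3.8
tool_pos: [0.4698, 0.3975, 0.1809]
eef_rot: [-0.024, 1.0, 0.0, 0.0]
contact_force: [0.0, -0.6, -0.2]
opening: 0.496
```

Run:
```python
from h import *
p=snapshot("side");look(p,"s4.png",(180,0,400,250),3)
```

```text
(no output)
```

View pics/s4.png

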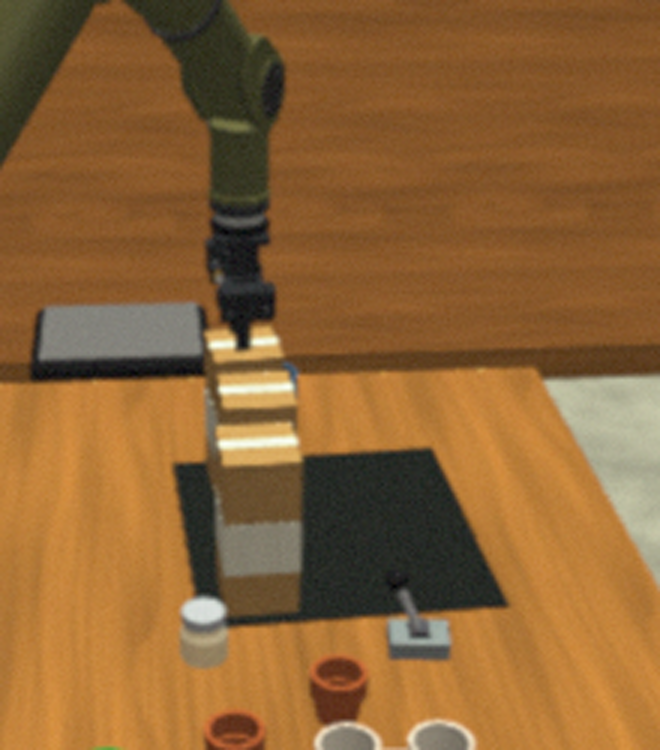

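Run:
```python
from h import *
p=snapshot("side");W=cloud(p)
for u,v in [(238//3+180,300//3),(242//3+180,335//3),(262//3+180,337//3),(215//3+180,342//3),(245//3+180,352//3)]:
    print(u,v,np.round(W[v,u],3),p["img"][v,u])
print(proj(p,[[.4698,.3975,.181],[.4698,.36,.181],[.4698,.43,.181]]))
look(p,"s5.png",(230,60,300,160),8)
p=snapshot("top");look(p,"t5.png",(100,130,200,230),6);W=cloud(p)
print(proj(p,[[.4698,.3975,.181],[.42,.391,.213]]))
P=W[(W[...,2]>.19)&(W[...,2]<.24)&(W[...,1]>.33)&(W[...,1]<.5)&(W[...,0]>.3)]
print(len(P),P.min(0),P.max(0))
```

```text
259 100 [0.462 0.308 0.31 ] [26 27 30]
260 111 [0.469 0.356 0.244] [23 22 26]
267 112 [0.501 0.404 0.217] [230 212 158]
251 114 [0.437 0.39  0.217] [245 246 223]
261 117 [0.474 0.365 0.215] [174 139  82]
[[259.32801306 121.33605653]
 [260.02771361 125.52211232]
 [258.74021282 117.8193842 ]]
[[145.59538131 191.1178781 ]
 [143.98484673 204.40545165]]Traceback (most recent call last):
  File "<stdin>", line 10, in <module>
    return umr_minimum(a, axis, None, out, keepdims, initial, where)
ValueError: zero-size array to reduction operation minimum which has no identity
```

View pics/s5.png

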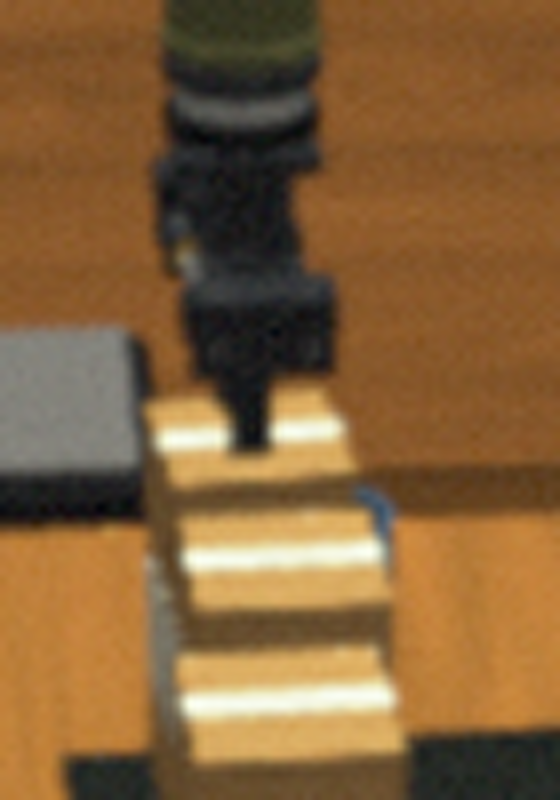

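View pics/t5.png

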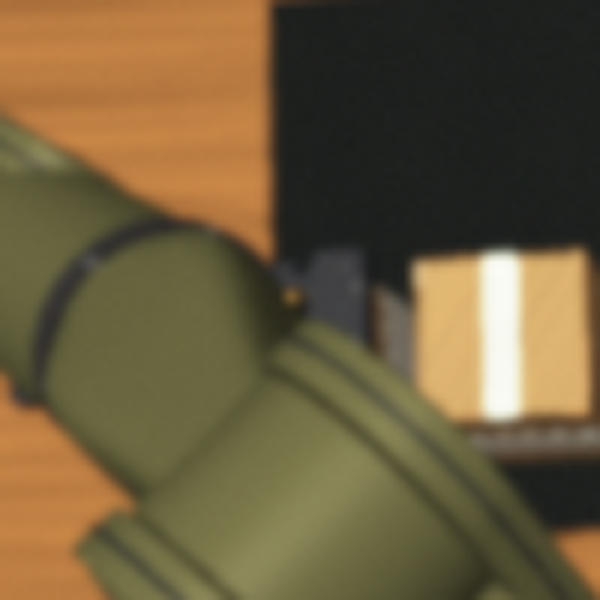

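The side view shows the finger ending at about row 116, just above the carton's top face (z≈0.22), although the state gives TCP z=0.181. The carton has not moved. I'll back off, shut the fingers and check the true tip height.

>>> send_rows(
  series=[
    {"dx": 25,"dy": 0,"dz": 0,"turn": 0,"grip": 0.5},
    {"dx": 25,"dy": 0,"dz": 0,"turn": 0,"grip": 0.5},
    {"dx": 25,"dy": 0,"dz": 0,"turn": 0,"grip": 0},
    {"dx": 25,"dy": 0,"dz": 0,"turn": 0,"grip": 0},
    {"dx": 15,"dy": 0,"dz": 0,"turn": 0,"grip": 0},
    {"dx": 0,"dy": 0,"dz": 0,"turn": 0,"grip": 0},
    {"dx": 0,"dy": 0,"dz": 0,"turn": 0,"grip": 0},
    {"dx": 0,"dy": 0,"dz": 0,"turn": 0,"grip": 0},
  ],
)

```text
clock: 4.75
tool_pos: [0.3522, 0.3917, 0.1824]
eef_rot: [-0.025, 1.0, -0.0, -0.001]
contact_force: [-6.2, -4.2, 14.9]
opening: 0.001
```

Run:
```python
from h import *
p=snapshot("side");W=cloud(p);look(p,"s6.png",(200,50,300,180),6)
t=get_state()["tool_pos"];print(t)
print(proj(p,[t,t+np.array([0,0,.064]),t+np.array([0,0,.04])]))
for v in range(85,135,3):
    r=W[v];ok=(r[:,0]>t[0]-.06)&(r[:,0]<t[0]+.06)&(r[:,1]>.25)&(r[:,1]<.5)&(r[:,2]>.05)
    u=np.where(ok)[0]
    if len(u): print(v,u.min(),u.max(),np.round(np.median(r[u],0),3))
```

```text
[0.35225133 0.39176682 0.1825048 ]
[[229.75744296 122.54418281]
 [229.13892047 107.50181728]
 [229.37393632 113.21342902]]
85 219 235 [0.348 0.351 0.353]
88 219 235 [0.347 0.355 0.34 ]
91 219 236 [0.349 0.354 0.329]
94 220 237 [0.352 0.344 0.321]
97 220 239 [0.355 0.308 0.325]
100 221 239 [0.354 0.298 0.317]
103 221 239 [0.356 0.306 0.302]
106 221 239 [0.357 0.307 0.29 ]
109 227 235 [0.359 0.378 0.246]
112 227 238 [0.365 0.386 0.23 ]
115 225 240 [0.364 0.381 0.22 ]
118 221 243 [0.361 0.383 0.205]
121 218 244 [0.357 0.364 0.203]
124 218 245 [0.359 0.345 0.198]
127 218 245 [0.358 0.344 0.186]
130 218 245 [0.358 0.342 0.174]
133 221 245 [0.363 0.342 0.162]
```

View pics/s6.png

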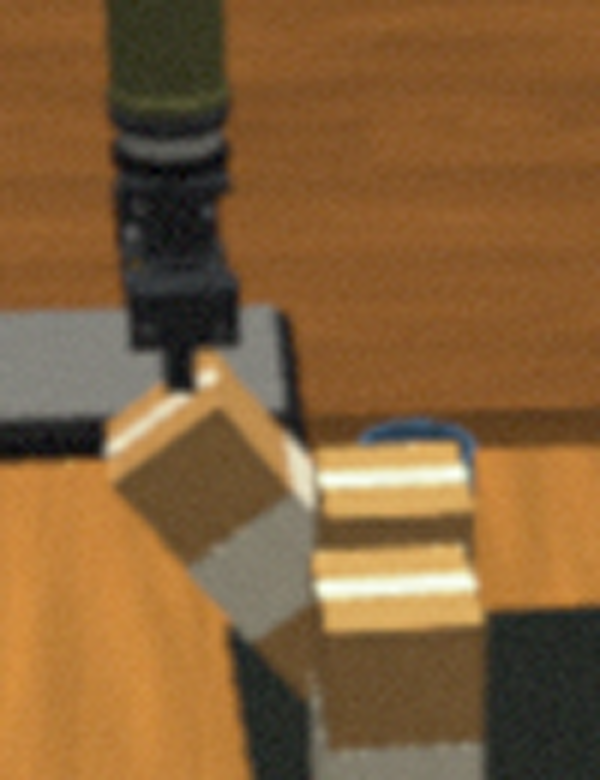

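Shutting the fingers pressed them onto the carton's top, and pulling back dragged it. The carton now leans about 35° towards the robot, wedged under the fingertips. The real tips look about 35 mm higher than the state says. Moving forward at this height should wedge it upright again, so I'll do that gently.

>>> send_rows(
  series=[
    {"dx": -6,"dy": 0,"dz": 0,"turn": 0,"grip": 0},
    {"dx": -6,"dy": 0,"dz": 0,"turn": 0,"grip": 0},
    {"dx": -6,"dy": 0,"dz": 0,"turn": 0,"grip": 0},
  ],
)

```text
clock: 5.1
tool_pos: [0.3703, 0.3948, 0.1864]
eef_rot: [-0.026, 1.0, 0.002, 0.001]
contact_force: [-12.4, -8.9, 51.9]
opening: 0.008
```

Run:
```python
from h import *
p=snapshot("side");W=cloud(p);look(p,"s7.png",(200,50,300,180),6)
p=snapshot("top");look(p,"t7.png",(80,100,240,240),5)
```

```text
(no output)
```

View pics/s7.png

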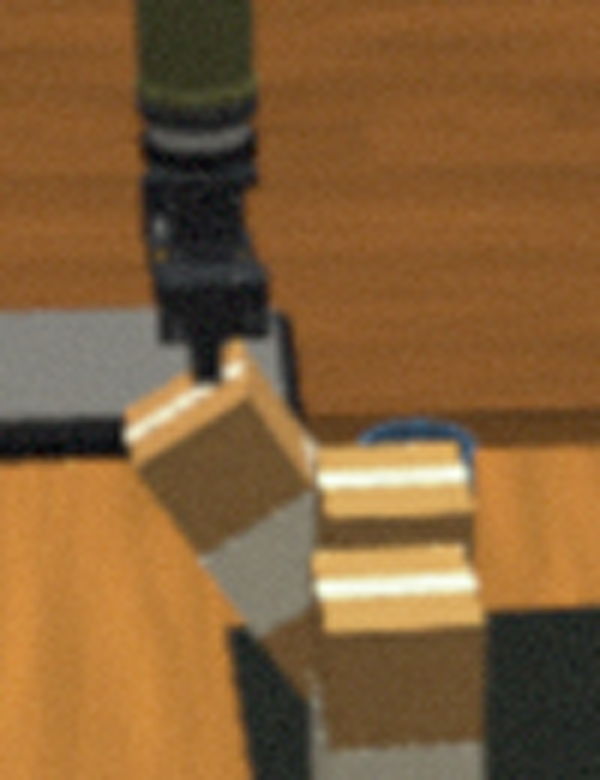

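View pics/t7.png

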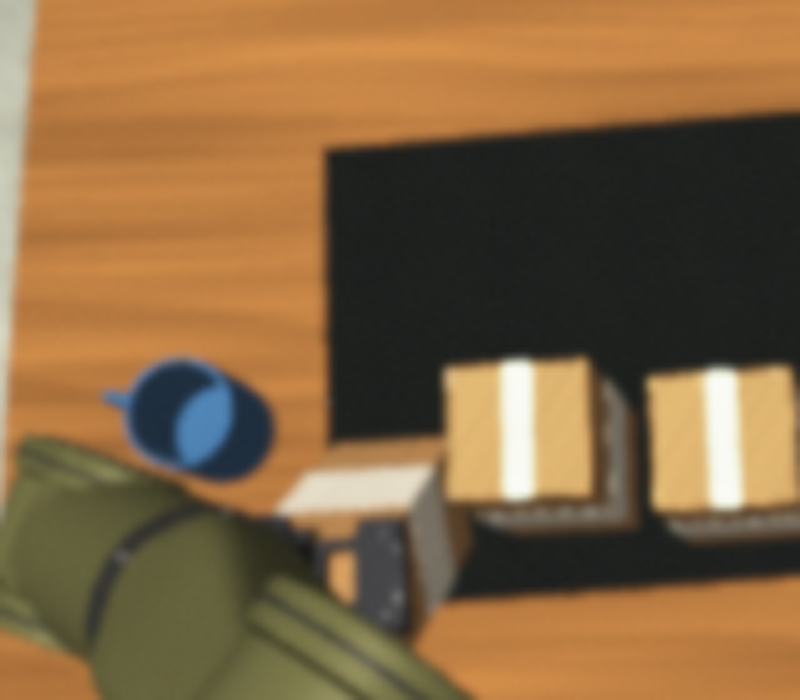

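>>> send_rows(
  series=[
    {"dx": -4,"dy": 0,"dz": -3,"turn": 0,"grip": 0},
    {"dx": -6,"dy": 0,"dz": -1.5,"turn": 0,"grip": 0},
  ],
)

```text
clock: 5.4
tool_pos: [0.3816, 0.3944, 0.1893]
eef_rot: [-0.025, 1.0, 0.001, 0.001]
contact_force: [-3.6, -4.4, 24.0]
opening: 0.003
```

>>> send_rows(
  series=[
    {"dx": -6,"dy": 0,"dz": -1.2,"turn": 0,"grip": 0},
    {"dx": -6,"dy": 0,"dz": -1,"turn": 0,"grip": 0},
  ],
)

```text
clock: 5.6
tool_pos: [0.395, 0.3948, 0.1912]
eef_rot: [-0.025, 1.0, 0.001, 0.002]
contact_force: [-1.9, -4.5, 21.4]
opening: 0.004
```

>>> send_rows(
  series=[
    {"dx": -7,"dy": 0,"dz": -1,"turn": 0,"grip": 0},
    {"dx": -7,"dy": 0,"dz": -1,"turn": 0,"grip": 0},
  ],
)

```text
clock: 5.8
tool_pos: [0.4097, 0.3951, 0.1926]
eef_rot: [-0.024, 1.0, 0.001, 0.002]
contact_force: [-1.6, -3.1, 14.7]
opening: 0.004
```

Run:
```python
from h import *
p=snapshot("side");W=cloud(p);look(p,"s8.png",(200,50,300,180),6)
```

```text
(no output)
```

View pics/s8.png

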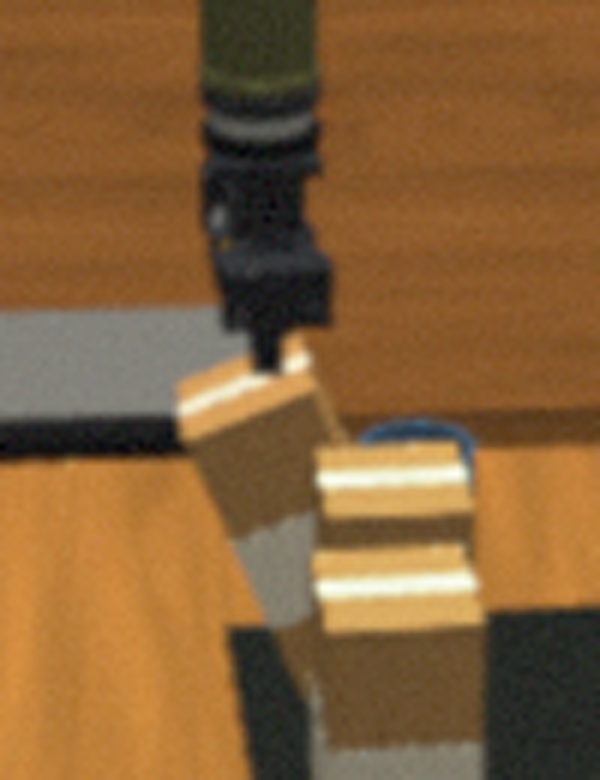

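>>> send_rows(
  series=[
    {"dx": -7,"dy": 0,"dz": -0.5,"turn": 0,"grip": 0},
    {"dx": -7,"dy": 0,"dz": -0.5,"turn": 0,"grip": 0},
    {"dx": -7,"dy": 0,"dz": 0,"turn": 0,"grip": 0},
  ],
)

```text
clock: 6.15
tool_pos: [0.4309, 0.3955, 0.1927]
eef_rot: [-0.024, 1.0, 0.0, 0.002]
contact_force: [0.4, -1.7, 9.5]
opening: 0.004
```

>>> send_rows(
  series=[
    {"dx": -8,"dy": 0,"dz": -0.5,"turn": 0,"grip": 0},
    {"dx": -8,"dy": 0,"dz": -0.5,"turn": 0,"grip": 0},
    {"dx": -8,"dy": 0,"dz": 0,"turn": 0,"grip": 0},
  ],
)

```text
clock: 6.45
tool_pos: [0.453, 0.3969, 0.1915]
eef_rot: [-0.025, 1.0, 0.0, -0.0]
contact_force: [-0.2, -0.8, -0.4]
opening: 0.009
```

Run:
```python
from h import *
p=snapshot("side");W=cloud(p);look(p,"s9.png",(200,50,300,180),6)
```

```text
(no output)
```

View pics/s9.png

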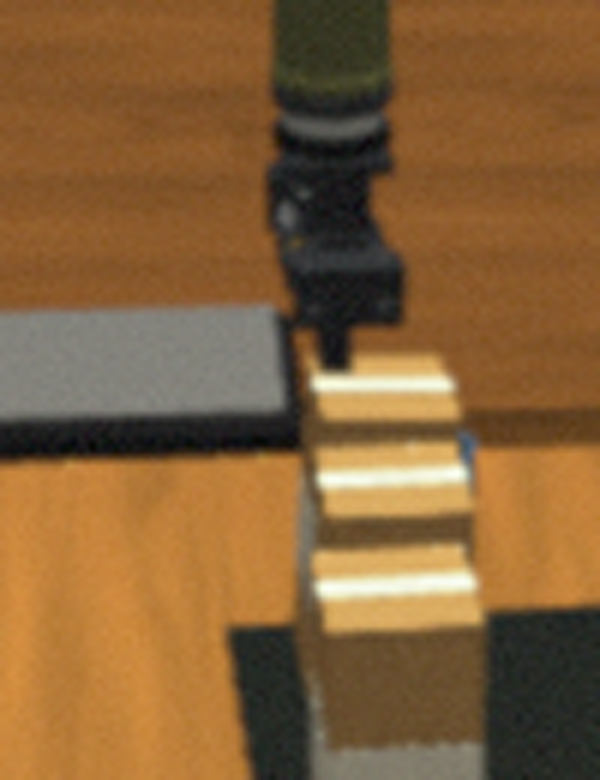

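The carton is upright again at about (385,390) in the crop, with no contact force. I'll lift clear, back off and re-measure it.

>>> send_rows(
  series=[
    {"dx": 0,"dy": 0,"dz": -20,"turn": 0,"grip": 0},
    {"dx": 0,"dy": 0,"dz": -30,"turn": 0,"grip": 0},
    {"dx": 20,"dy": 0,"dz": -10,"turn": 0,"grip": 0},
    {"dx": 30,"dy": 0,"dz": 0,"turn": 0,"grip": 0},
    {"dx": 35,"dy": 0,"dz": 0,"turn": 0,"grip": 0},
    {"dx": 30,"dy": 0,"dz": 0,"turn": 0,"grip": 0},
    {"dx": 0,"dy": 0,"dz": 0,"turn": 0,"grip": 0},
  ],
)

```text
clock: 7.2
tool_pos: [0.333, 0.3914, 0.2517]
eef_rot: [-0.028, 1.0, -0.0, -0.002]
contact_force: [1.3, -0.1, -0.5]
opening: 0.006
```

Run:
```python
from h import *
from m import comps
p=snapshot("side");W=cloud(p);look(p,"s10.png",(180,30,300,180),5)
s=get_state();print(s["tool_pos"])
t=np.array(s["tool_pos"]);print(proj(p,[t,t+[0,0,.0364]]))
for v in range(60,115,2):
    r=W[v];ok=(r[:,0]>t[0]-.06)&(r[:,0]<t[0]+.06)&(r[:,1]>.25)&(r[:,1]<.47)&(r[:,2]>.05)
    u=np.where(ok)[0]
    if len(u): print(v,u.min(),u.max(),np.round(np.median(r[u],0),3))
p=snapshot("top");look(p,"t10.png",(80,100,240,240),5);W=cloud(p)
X,Y,Z=W[...,0],W[...,1],W[...,2]
for c in comps((X>.35)&(X<.65)&(Y>.05)&(Y<.5)&(Z>.195)&(Z<.225),40):
    P=W[c];r=cv2.minAreaRect((P[:,:2]*1000).astype(np.float32)); print("carton",np.round(P.mean(0),3),r)
```

```text
[0.33585488 0.39141268 0.25174398]
[[224.83440357 106.40097917]
 [224.41966866  97.53548309]]
60 213 231 [0.334 0.358 0.445]
62 213 232 [0.335 0.351 0.44 ]
64 213 231 [0.333 0.351 0.432]
66 213 230 [0.331 0.357 0.423]
68 214 229 [0.331 0.354 0.417]
70 213 230 [0.33  0.352 0.41 ]
72 213 229 [0.328 0.354 0.402]
74 213 231 [0.331 0.35  0.396]
76 214 231 [0.333 0.346 0.39 ]
78 214 233 [0.336 0.317 0.393]
80 214 233 [0.336 0.298 0.393]
82 214 233 [0.336 0.297 0.386]
84 215 233 [0.337 0.299 0.377]
86 215 233 [0.337 0.304 0.368]
88 215 233 [0.337 0.307 0.36 ]
90 215 233 [0.338 0.306 0.352]
92 221 226 [0.333 0.376 0.317]
94 221 226 [0.333 0.377 0.309]
96 221 226 [0.333 0.375 0.301]
98 221 226 [0.332 0.382 0.29 ]
carton [0.478 0.259 0.212] ((480.2420654296875, 260.53436279296875), (91.96076202392578, 97.31778717041016), 1.2346216440200806)
carton [0.469 0.122 0.212] ((470.4571838378906, 122.67144012451172), (91.54224395751953, 95.77786254882812), 2.8261539936065674)
carton [0.466 0.386 0.212] ((467.4848327636719, 388.27215576171875), (93.11629486083984, 96.41815185546875), 4.349829196929932)
```

View pics/s10.png

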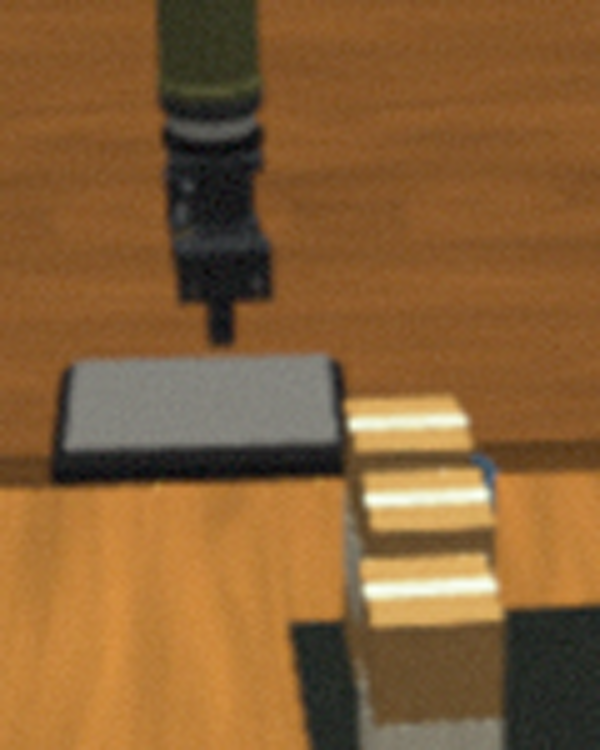

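View pics/t10.png

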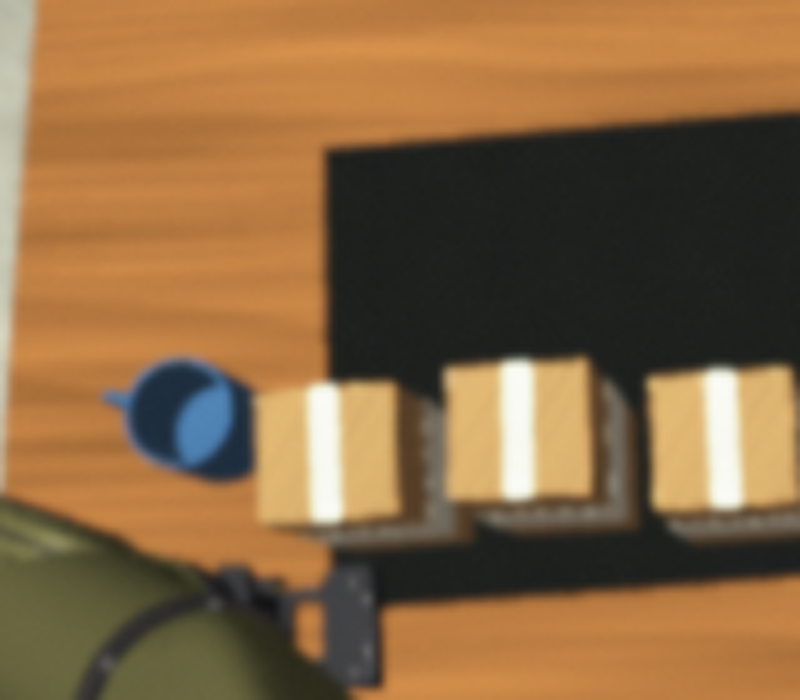

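The tip sits at row 98, z≈0.288, while the state says 0.252. So the true tips are about 36 mm above the reading here. I'll push with a reading of about 0.145.

>>> send_rows(
  series=[
    {"dx": 0,"dy": 0,"dz": 35,"turn": 0,"grip": 0.5},
    {"dx": 0,"dy": 0,"dz": 35,"turn": 0,"grip": 0.5},
    {"dx": 0,"dy": 0,"dz": 30,"turn": 0,"grip": 0.5},
    {"dx": -15,"dy": 0,"dz": 6,"turn": 0,"grip": 0.5},
    {"dx": -15,"dy": -2,"dz": 0,"turn": 0,"grip": 0.5},
    {"dx": -15,"dy": 0,"dz": 0,"turn": 0,"grip": 0.5},
    {"dx": -15,"dy": 0,"dz": 0,"turn": 0,"grip": 0.5},
    {"dx": -10,"dy": 0,"dz": 0,"turn": 0,"grip": 0.5},
    {"dx": -5,"dy": 0,"dz": 0,"turn": 0,"grip": 0.5},
    {"dx": -5,"dy": 0,"dz": 0,"turn": 0,"grip": 0.5},
  ],
)

```text
clock: 8.3
tool_pos: [0.4182, 0.3932, 0.1463]
eef_rot: [-0.024, 1.0, 0.0, -0.0]
contact_force: [-3.2, -0.9, 2.7]
opening: 0.496
```

Run:
```python
from h import *
p=snapshot("side");W=cloud(p);look(p,"s11.png",(180,30,300,180),5)
```

```text
(no output)
```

View pics/s11.png

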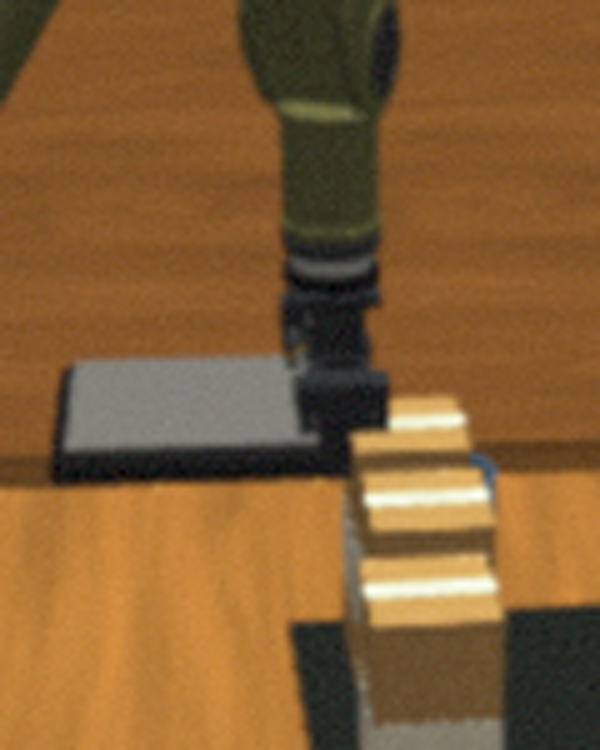

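>>> send_rows(
  series=[
    {"dx": -6,"dy": 0,"dz": 0,"turn": 0,"grip": 0.5},
    {"dx": -8,"dy": 0,"dz": 0,"turn": 0,"grip": 0.5},
    {"dx": -8,"dy": 0,"dz": 0,"turn": 0,"grip": 0.5},
    {"dx": -8,"dy": 0,"dz": 0,"turn": 0,"grip": 0.5},
  ],
)

```text
clock: 8.75
tool_pos: [0.449, 0.3947, 0.1457]
eef_rot: [-0.025, 1.0, 0.0, 0.0]
contact_force: [-2.4, 0.2, 1.5]
opening: 0.5
```

Run:
```python
from h import *
p=snapshot("side");W=cloud(p);look(p,"s12.png",(180,30,300,180),5)
```

```text
(no output)
```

View pics/s12.png

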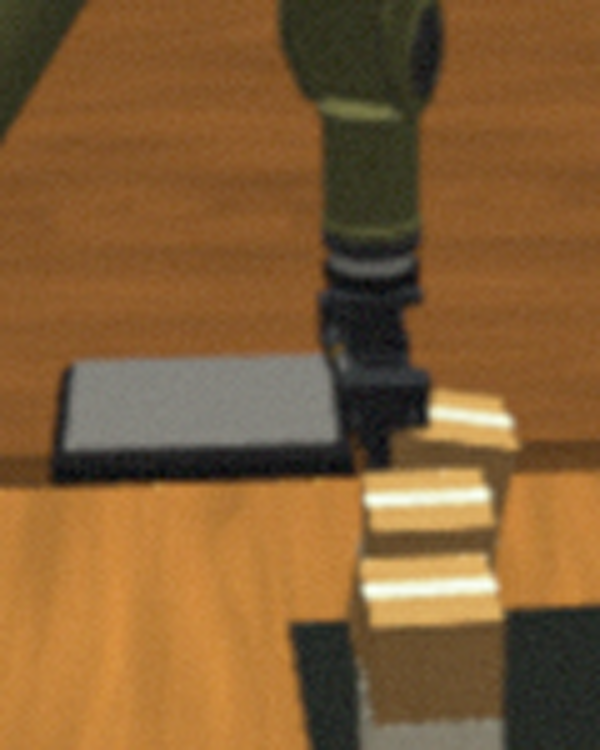

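Tipping nicely. I'll keep going past the balance point.

>>> send_rows(
  series=[
    {"dx": -8,"dy": 0,"dz": 0,"turn": 0,"grip": 0.5},
    {"dx": -8,"dy": 0,"dz": 0,"turn": 0,"grip": 0.5},
    {"dx": -8,"dy": 0,"dz": 0,"turn": 0,"grip": 0.5},
    {"dx": -8,"dy": 0,"dz": 0,"turn": 0,"grip": 0.5},
    {"dx": -8,"dy": 0,"dz": 0,"turn": 0,"grip": 0.5},
    {"dx": -4,"dy": 0,"dz": 0,"turn": 0,"grip": 0.5},
    {"dx": 0,"dy": 0,"dz": 0,"turn": 0,"grip": 0.5},
    {"dx": 0,"dy": 0,"dz": 0,"turn": 0,"grip": 0.5},
    {"dx": 0,"dy": 0,"dz": 0,"turn": 0,"grip": 0.5},
  ],
)

```text
clock: 9.7
tool_pos: [0.4914, 0.3968, 0.1456]
eef_rot: [-0.025, 1.0, 0.0, -0.0]
contact_force: [-0.5, 0.5, 1.1]
opening: 0.499
```

Run:
```python
from h import *
p=snapshot("side");W=cloud(p);look(p,"s13.png",(180,0,400,250),3)
```

```text
(no output)
```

View pics/s13.png

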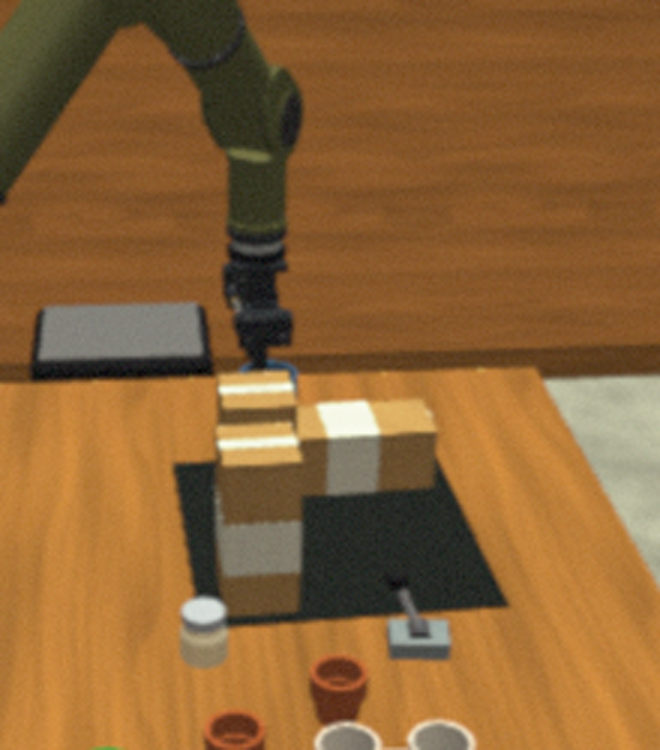

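Carton0 lies on its side, from about (300,440) to (435,450), inside the mat. Next I back off and tip the middle one at y≈0.26.

>>> send_rows(
  series=[
    {"dx": 30,"dy": 0,"dz": 0,"turn": 0,"grip": 0.5},
    {"dx": 40,"dy": 0,"dz": 0,"turn": 0,"grip": 0.5},
    {"dx": 40,"dy": 0,"dz": 0,"turn": 0,"grip": 0.5},
    {"dx": 15,"dy": -25,"dz": 0,"turn": 0,"grip": 0.5},
    {"dx": 0,"dy": -35,"dz": 0,"turn": 0,"grip": 0.5},
    {"dx": 0,"dy": -35,"dz": 0,"turn": 0,"grip": 0.5},
    {"dx": 0,"dy": -35,"dz": 0,"turn": 0,"grip": 0.5},
    {"dx": 0,"dy": 0,"dz": 0,"turn": 0,"grip": 0.5},
  ],
)

```text
clock: 10.55
tool_pos: [0.373, 0.2545, 0.1455]
eef_rot: [-0.022, 1.0, -0.003, -0.001]
contact_force: [1.6, -0.4, -0.8]
opening: 0.504
```

Run:
```python
from h import *
p=snapshot("top");look(p,"t14.png",(80,80,260,240),4);W=cloud(p)
X,Y,Z=W[...,0],W[...,1],W[...,2]
P=W[(X>.48)&(X<.8)&(Y>.33)&(Y<.5)&(Z>.083)&(Z<.11)]
r=cv2.minAreaRect((P[:,:2]*1000).astype(np.float32));print(r,np.round(cv2.boxPoints(r)),np.median(P[:,2]))
m=(p["img"].max(-1)<60)&(abs(Z)<.012)&(X>.5)&(X<.85)&(Y>0)&(Y<.5)
for x0 in np.arange(.55,.76,.03):
    q=W[m&(abs(X-x0)<.006)];print(round(x0,2),np.round([q[:,1].min(),q[:,1].max()],3))
for y0 in np.arange(.1,.32,.05):
    q=W[m&(abs(Y-y0)<.006)];print(round(y0,2),np.round(q[:,0].max(),3))
```

```text
((630.6411743164062, 398.4640197753906), (211.7147216796875, 101.41502380371094), 2.66513991355896) [[523. 444.]
 [527. 343.]
 [739. 353.]
 [734. 454.]] 0.09254311290283138
0.55 [0.07  0.229]
0.58 [0.07  0.349]
0.61 [0.073 0.347]
0.64 [0.073 0.351]
0.67 [0.076 0.351]
0.7 [0.076 0.354]
0.73 [0.08  0.357]
0.1 0.771
0.15 0.766
0.2 0.763
0.25 0.762
0.3 0.759
```

View pics/t14.png

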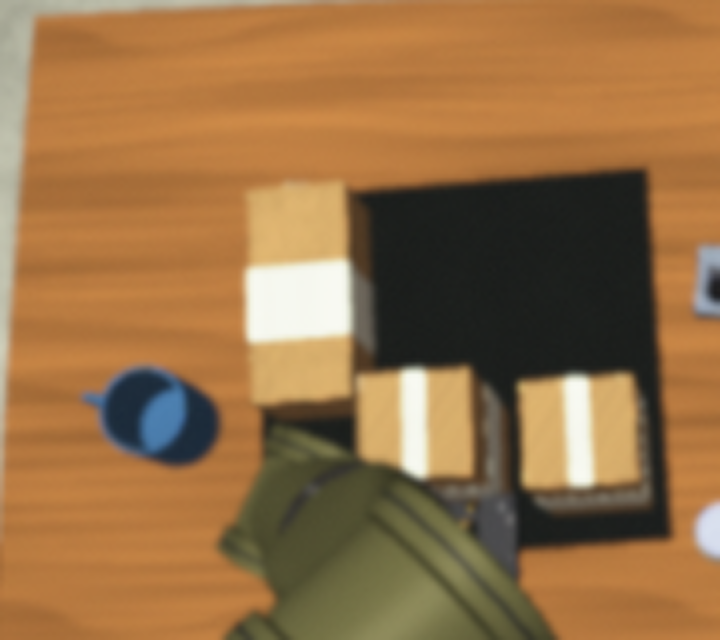

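>>> send_rows(
  series=[
    {"dx": -15,"dy": 5,"dz": 0,"turn": 0,"grip": 0.5},
    {"dx": -15,"dy": 0,"dz": 0,"turn": 0,"grip": 0.5},
    {"dx": -8,"dy": 0,"dz": 0,"turn": 0,"grip": 0.5},
    {"dx": -7,"dy": 0,"dz": 0,"turn": 0,"grip": 0.5},
    {"dx": -7,"dy": 0,"dz": 0,"turn": 0,"grip": 0.5},
    {"dx": -7,"dy": 0,"dz": 0,"turn": 0,"grip": 0.5},
    {"dx": -7,"dy": 0,"dz": 0,"turn": 0,"grip": 0.5},
    {"dx": -7,"dy": 0,"dz": 0,"turn": 0,"grip": 0.5},
    {"dx": -7,"dy": 0,"dz": 0,"turn": 0,"grip": 0.5},
  ],
)

```text
clock: 11.5
tool_pos: [0.4536, 0.2696, 0.1457]
eef_rot: [-0.025, 1.0, 0.0, 0.0]
contact_force: [-0.4, 0.5, 1.4]
opening: 0.499
```

Run:
```python
from h import *
p=snapshot("side");W=cloud(p);look(p,"s15.png",(180,0,400,250),3)
```

```text
(no output)
```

View pics/s15.png

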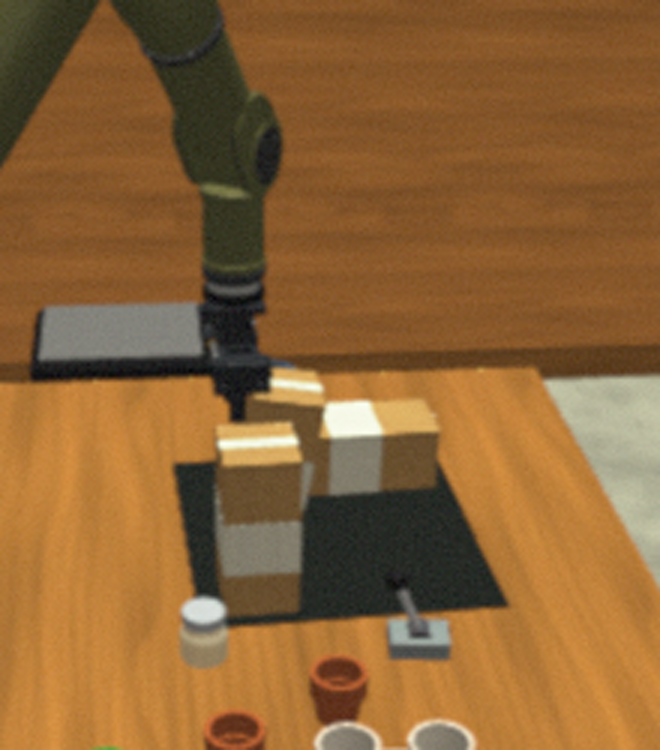

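>>> send_rows(
  series=[
    {"dx": -8,"dy": 0,"dz": 0,"turn": 0,"grip": 0.5},
    {"dx": -8,"dy": 0,"dz": 0,"turn": 0,"grip": 0.5},
    {"dx": -8,"dy": 0,"dz": 0,"turn": 0,"grip": 0.5},
    {"dx": -8,"dy": 0,"dz": 0,"turn": 0,"grip": 0.5},
    {"dx": -8,"dy": 0,"dz": 0,"turn": 0,"grip": 0.5},
    {"dx": -4,"dy": 0,"dz": 0,"turn": 0,"grip": 0.5},
    {"dx": 0,"dy": 0,"dz": 0,"turn": 0,"grip": 0.5},
    {"dx": 0,"dy": 0,"dz": 0,"turn": 0,"grip": 0.5},
    {"dx": 0,"dy": 0,"dz": 0,"turn": 0,"grip": 0.5},
    {"dx": 30,"dy": 0,"dz": 0,"turn": 0,"grip": 0.5},
    {"dx": 40,"dy": 0,"dz": 0,"turn": 0,"grip": 0.5},
    {"dx": 30,"dy": 0,"dz": 0,"turn": 0,"grip": 0.5},
    {"dx": 20,"dy": -10,"dz": 0,"turn": 0,"grip": 0.5},
    {"dx": 0,"dy": -35,"dz": 0,"turn": 0,"grip": 0.5},
    {"dx": 0,"dy": -35,"dz": 0,"turn": 0,"grip": 0.5},
    {"dx": 0,"dy": -35,"dz": 0,"turn": 0,"grip": 0.5},
    {"dx": 0,"dy": -20,"dz": 0,"turn": 0,"grip": 0.5},
    {"dx": 0,"dy": 0,"dz": 0,"turn": 0,"grip": 0.5},
  ],
)

```text
clock: 13.35
tool_pos: [0.3832, 0.1278, 0.1457]
eef_rot: [-0.022, 1.0, -0.001, -0.001]
contact_force: [0.1, -0.1, -0.5]
opening: 0.498
```

Run:
```python
from h import *
p=snapshot("side");W=cloud(p);look(p,"s16.png",(180,0,400,250),3)
p=snapshot("top");look(p,"t16.png",(80,80,260,240),4);W=cloud(p)
X,Y,Z=W[...,0],W[...,1],W[...,2]
for y in (.4,.26):
    P=W[(X>.48)&(X<.8)&(abs(Y-y)<.065)&(Z>.083)&(Z<.11)]
    r=cv2.minAreaRect((P[:,:2]*1000).astype(np.float32));print(r,np.round(cv2.boxPoints(r)).tolist(),np.median(P[:,2]))
P=W[(X>.4)&(X<.6)&(Y<.2)&(Y>.05)&(Z>.2)&(Z<.222)]
r=cv2.minAreaRect((P[:,:2]*1000).astype(np.float32));print(r)
```

```text
((630.6710205078125, 398.4380798339844), (211.68812561035156, 100.06185150146484), 3.1007845401763916) [[522.0, 443.0], [528.0, 343.0], [739.0, 354.0], [734.0, 454.0]] 0.09280238178339302
((632.6362915039062, 264.30242919921875), (213.27638244628906, 97.73604583740234), 0.9426133632659912) [[525.0, 311.0], [527.0, 214.0], [740.0, 217.0], [738.0, 315.0]] 0.09264762415824093
((481.5754699707031, 122.39800262451172), (68.10220336914062, 95.7656021118164), 0.7694993019104004)
```

View pics/s16.png

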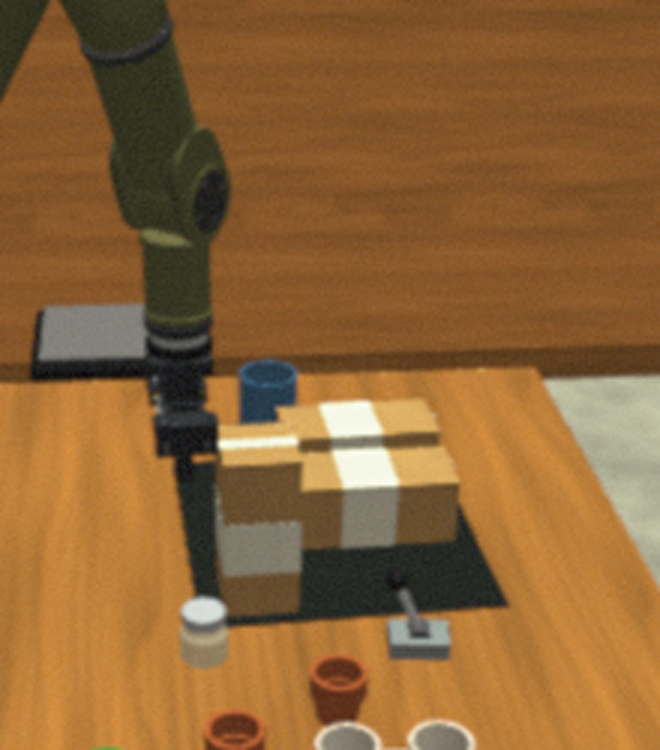

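View pics/t16.png

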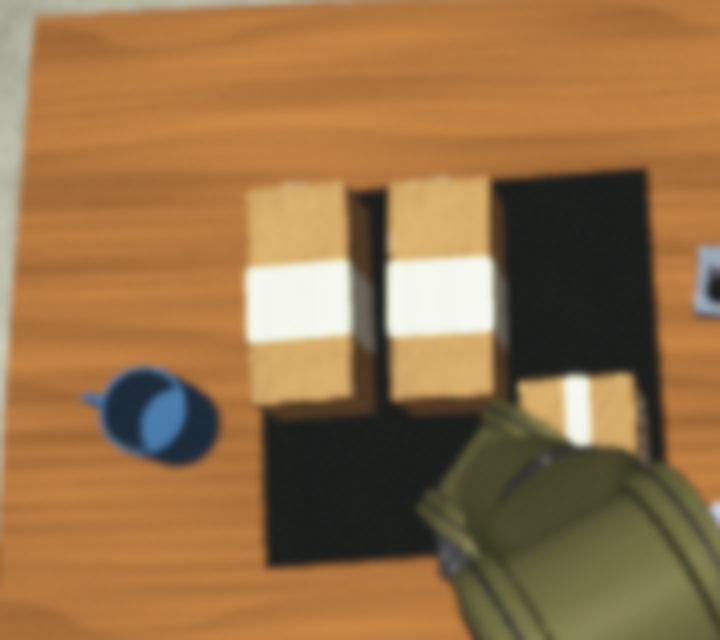

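>>> send_rows(
  series=[
    {"dx": 0,"dy": -10,"dz": 0,"turn": 0,"grip": 0.5},
    {"dx": -15,"dy": 0,"dz": 0,"turn": 0,"grip": 0.5},
    {"dx": -8,"dy": 0,"dz": 0,"turn": 0,"grip": 0.5},
    {"dx": -7,"dy": 0,"dz": 0,"turn": 0,"grip": 0.5},
    {"dx": -7,"dy": 0,"dz": 0,"turn": 0,"grip": 0.5},
    {"dx": -7,"dy": 0,"dz": 0,"turn": 0,"grip": 0.5},
    {"dx": -7,"dy": 0,"dz": 0,"turn": 0,"grip": 0.5},
    {"dx": -7,"dy": 0,"dz": 0,"turn": 0,"grip": 0.5},
  ],
)

```text
clock: 14.25
tool_pos: [0.4427, 0.1239, 0.1456]
eef_rot: [-0.025, 1.0, 0.0, -0.0]
contact_force: [-1.8, 0.2, 0.9]
opening: 0.503
```

Run:
```python
from h import *
p=snapshot("side");W=cloud(p);look(p,"s17.png",(180,0,400,250),3)
```

```text
(no output)
```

View pics/s17.png

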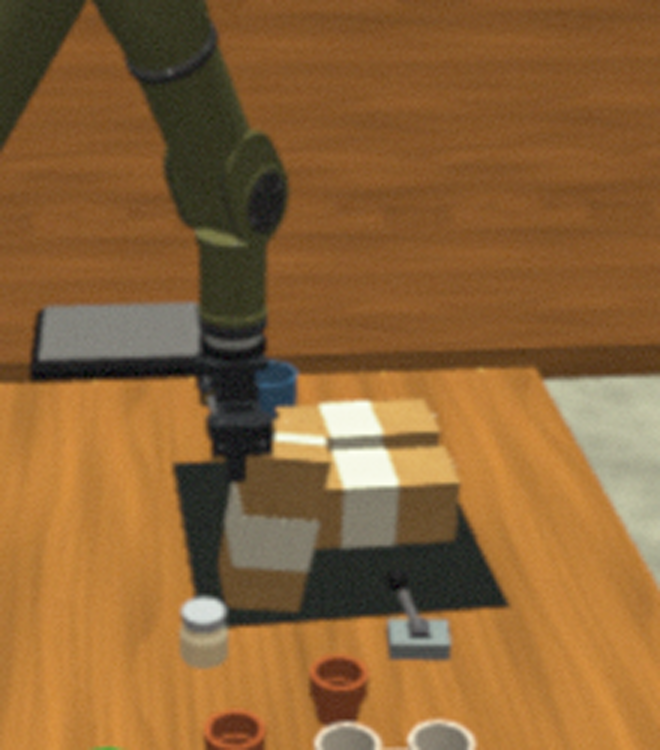

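>>> send_rows(
  series=[
    {"dx": -8,"dy": 0,"dz": 0,"turn": 0,"grip": 0.5},
    {"dx": -8,"dy": 0,"dz": 0,"turn": 0,"grip": 0.5},
    {"dx": -8,"dy": 0,"dz": 0,"turn": 0,"grip": 0.5},
    {"dx": -8,"dy": 0,"dz": 0,"turn": 0,"grip": 0.5},
    {"dx": -8,"dy": 0,"dz": 0,"turn": 0,"grip": 0.5},
    {"dx": -4,"dy": 0,"dz": 0,"turn": 0,"grip": 0.5},
    {"dx": 0,"dy": 0,"dz": 0,"turn": 0,"grip": 0.5},
    {"dx": 0,"dy": 0,"dz": 0,"turn": 0,"grip": 0.5},
    {"dx": 0,"dy": 0,"dz": 0,"turn": 0,"grip": 0.5},
    {"dx": 30,"dy": 0,"dz": -15,"turn": 0,"grip": 0.5},
    {"dx": 20,"dy": 0,"dz": -15,"turn": 0,"grip": 0.5},
    {"dx": 0,"dy": -30,"dz": 0,"turn": 0,"grip": 0.5},
    {"dx": 0,"dy": -40,"dz": 0,"turn": 0,"grip": 0.5},
    {"dx": 0,"dy": -40,"dz": 0,"turn": 0,"grip": 0.5},
    {"dx": 0,"dy": -40,"dz": 0,"turn": 0,"grip": 0.5},
    {"dx": 0,"dy": 0,"dz": 0,"turn": 0,"grip": 0.5},
  ],
)

```text
clock: 15.9
tool_pos: [0.4425, -0.0327, 0.1752]
eef_rot: [-0.02, 1.0, -0.002, -0.001]
contact_force: [-0.6, 0.0, -0.4]
opening: 0.5
```

Run:
```python
from h import *
p=snapshot("side");W=cloud(p);look(p,"s18.png",(180,0,400,300),3 if 0 else 2.6)
p=snapshot("top");look(p,"t18.png",(80,80,260,240),4);W=cloud(p)
X,Y,Z=W[...,0],W[...,1],W[...,2]
for y in (.4,.26,.12):
    P=W[(X>.48)&(X<.8)&(abs(Y-y)<.065)&(Z>.083)&(Z<.11)]
    r=cv2.minAreaRect((P[:,:2]*1000).astype(np.float32));print(r,np.round(cv2.boxPoints(r)).tolist(),np.median(P[:,2]))
m=(p["img"].max(-1)<60)&(abs(Z)<.012)&(X>.36)&(X<.85)&(Y>0)&(Y<.5)
for x0 in np.arange(.4,.76,.03):
    q=W[m&(abs(X-x0)<.006)];print(round(x0,2),np.round([q[:,1].min(),q[:,1].max()],3))
```

```text
((630.959716796875, 398.2413330078125), (211.70205688476562, 100.22309112548828), 2.7786357402801514) [[523.0, 443.0], [528.0, 343.0], [739.0, 353.0], [734.0, 453.0]] 0.09273167084583472
((632.7855224609375, 264.9051818847656), (215.74456787109375, 97.54332733154297), 1.4795589447021484) [[524.0, 311.0], [526.0, 213.0], [742.0, 219.0], [739.0, 316.0]] 0.09263830517879057
((626.4205932617188, 129.2093048095703), (212.41262817382812, 96.00606536865234), 2.7311861515045166) [[518.0, 172.0], [523.0, 76.0], [735.0, 86.0], [730.0, 182.0]] 0.09243698162800094
0.4 [0.061 0.451]
0.43 [0.064 0.452]
0.46 [0.083 0.451]
0.49 [0.087 0.453]
0.52 [0.086 0.456]
0.55 [0.07  0.349]
0.58 [0.07  0.349]
0.61 [0.073 0.346]
0.64 [0.073 0.35 ]
0.67 [0.076 0.352]
0.7 [0.076 0.354]
0.73 [0.08  0.356]
```

View pics/s18.png

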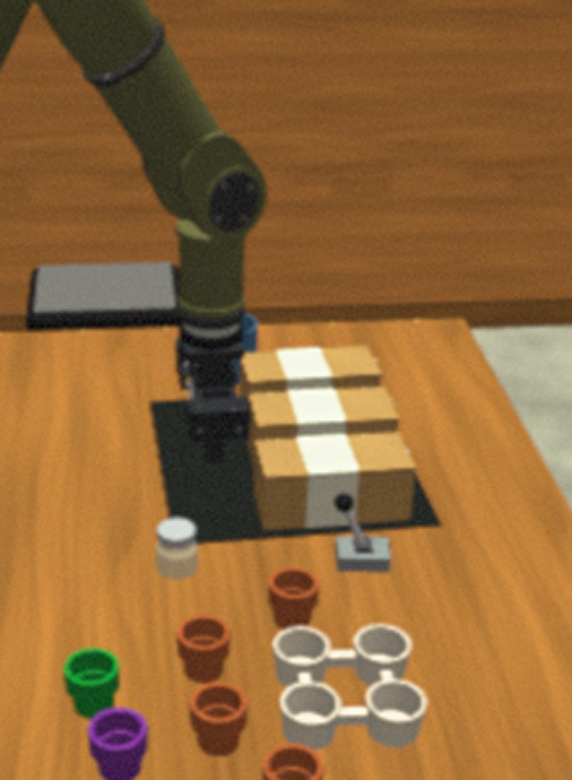

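View pics/t18.png

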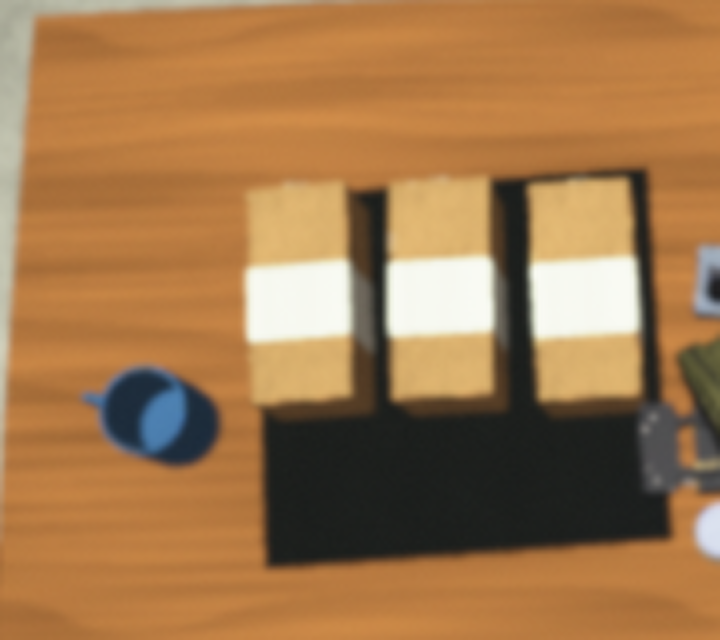

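All three cartons lie flat on the mat. The third's edge at (640,290) in the top crop has a visible black strip beside it, roughly 7 mm or more. Next I turn the tool to a diagonal jaw direction for the pots and calibrate the tip height there.

>>> send_rows(
  series=[
    {"dx": 0,"dy": 0,"dz": 0,"turn": 0.15,"grip": 0},
    {"dx": 0,"dy": 0,"dz": 0,"turn": 0.15,"grip": 0},
    {"dx": 0,"dy": 0,"dz": 0,"turn": 0.15,"grip": 0},
    {"dx": 0,"dy": 0,"dz": 0,"turn": 0.15,"grip": 0},
    {"dx": 0,"dy": 0,"dz": 0,"turn": 0.15,"grip": 0},
    {"dx": 0,"dy": 0,"dz": 0,"turn": 0.15,"grip": 0},
    {"dx": 0,"dy": 0,"dz": 0,"turn": 0.15,"grip": 0},
    {"dx": 0,"dy": 0,"dz": 0,"turn": 0.15,"grip": 0},
    {"dx": 0,"dy": 0,"dz": 0,"turn": 0.15,"grip": 0},
    {"dx": 0,"dy": 0,"dz": 0,"turn": 0.15,"grip": 0},
    {"dx": 0,"dy": 0,"dz": 0,"turn": 0.15,"grip": 0},
    {"dx": 0,"dy": 0,"dz": 0,"turn": 0.15,"grip": 0},
    {"dx": 0,"dy": 0,"dz": 0,"turn": 0.15,"grip": 0},
    {"dx": 0,"dy": 0,"dz": 0,"turn": 0.15,"grip": 0},
    {"dx": 0,"dy": 0,"dz": 0,"turn": 0.15,"grip": 0},
    {"dx": 0,"dy": 0,"dz": 0,"turn": 0.15,"grip": 0},
    {"dx": 0,"dy": 0,"dz": 0,"turn": 0,"grip": 0},
  ],
)

```text
clock: 17.7
tool_pos: [0.4437, -0.024, 0.1755]
eef_rot: [0.922, 0.387, 0.0, -0.0]
contact_force: [0.2, 0.6, -0.3]
opening: 0.007
```

```bash
cat >> m.py <<'E'
from scipy.spatial.transform import Rotation as Rot
def togo(x,y,z=None,yaw=None):
    s=get_state();R=Rot.from_quat(s["eef_rot"]).as_matrix();t=np.array(s["tool_pos"])
    d=np.array([x,y,t[2] if z is None else z])-t
    print("at",np.round(t,4),"yaw_y",round(np.degrees(np.arctan2(R[1,1],R[0,1])),2),"tilt",np.round(R[:,2],3),"q",np.round(s["q"],2),"-> tool mm",np.round(R.T@d*1000,1), "F",np.round(s["contact_force"],1))
E
python3 - <<'E'
from m import *
togo(.43,-.09)
E
```

```text
at [ 0.4437 -0.024   0.1755] yaw_y -44.49 tilt [ 0.     0.001 -1.   ] q [-0.21  0.53  0.25  2.14 -0.27  0.5  -0.54] -> tool mm [-56.7  36.5  -0. ] F [ 0.2  0.6 -0.3]
```

>>> send_rows(
  series=[
    {"dx": -29,"dy": 18,"dz": 0,"turn": 0,"grip": 0},
    {"dx": -28,"dy": 18,"dz": 0,"turn": 0,"grip": 0},
    {"dx": 0,"dy": 0,"dz": 40,"turn": 0,"grip": 0},
    {"dx": 0,"dy": 0,"dz": 40,"turn": 0,"grip": 0},
    {"dx": 0,"dy": 0,"dz": 40,"turn": 0,"grip": 0},
    {"dx": 0,"dy": 0,"dz": 30,"turn": 0,"grip": 0},
    {"dx": 0,"dy": 0,"dz": 10,"turn": 0,"grip": 0},
    {"dx": 0,"dy": 0,"dz": 0,"turn": 0,"grip": 0},
  ],
)

```text
clock: 18.5
tool_pos: [0.429, -0.091, 0.0151]
eef_rot: [0.922, 0.387, -0.001, -0.001]
contact_force: [0.4, 0.0, 0.1]
opening: 0.002
```

Run:
```python
from m import *
p=snapshot("side");W=cloud(p);look(p,"s19.png",(190,120,350,280),4)
togo(.43,-.09,-.036)
t=get_state()["tool_pos"];print(proj(p,[t,np.array(t)+[0,0,.036]]))
```

```text
at [ 0.4298 -0.0915  0.0162] yaw_y -44.55 tilt [-0.     0.001 -1.   ] q [ 0.09  0.85  0.02  2.25 -0.36  0.04 -0.31] -> tool mm [ 1.2 -0.9 52.2] F [-0.5 -0.1  1.2]
[[258.12964926 231.75877575]
 [258.09902511 223.17199941]]
```

View pics/s19.png

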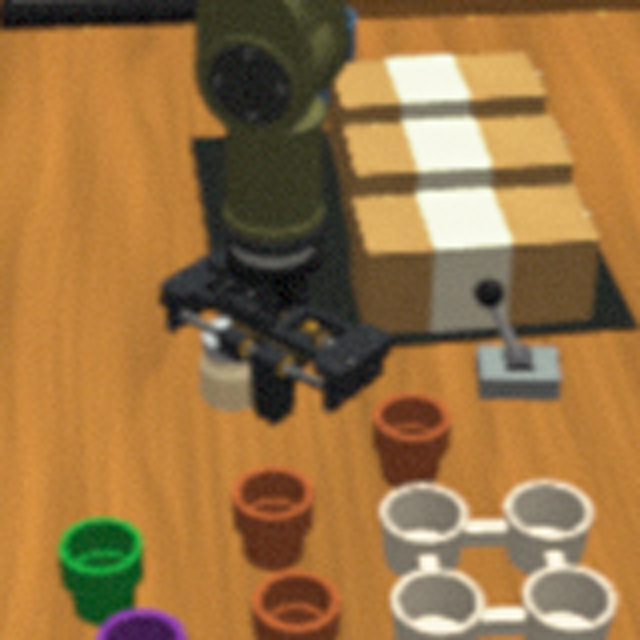

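>>> send_rows(
  series=[
    {"dx": 0,"dy": 0,"dz": -35,"turn": 0,"grip": 0},
    {"dx": 0,"dy": 0,"dz": -35,"turn": 0,"grip": 0},
    {"dx": 0,"dy": 0,"dz": -35,"turn": 0,"grip": 0},
    {"dx": -10,"dy": 40,"dz": 0,"turn": 0,"grip": 0},
    {"dx": -10,"dy": 40,"dz": 0,"turn": 0,"grip": 0},
    {"dx": -10,"dy": 40,"dz": 0,"turn": 0,"grip": 0},
    {"dx": -10,"dy": 40,"dz": 0,"turn": 0,"grip": 0},
    {"dx": -10,"dy": 40,"dz": 0,"turn": 0,"grip": 0},
    {"dx": -10,"dy": 40,"dz": 0,"turn": 0,"grip": 0},
    {"dx": -10,"dy": 40,"dz": 0,"turn": 0,"grip": 0},
    {"dx": -10,"dy": 40,"dz": 0,"turn": 0,"grip": 0},
    {"dx": -10,"dy": 40,"dz": 0,"turn": 0,"grip": 0},
    {"dx": -13,"dy": 40,"dz": 0,"turn": 0,"grip": 0},
    {"dx": 0,"dy": 9,"dz": 0,"turn": 0,"grip": 0},
    {"dx": 0,"dy": 0,"dz": 40,"turn": 0,"grip": 0},
    {"dx": 0,"dy": 0,"dz": 40,"turn": 0,"grip": 0},
    {"dx": 0,"dy": 0,"dz": 20,"turn": 0,"grip": 0},
    {"dx": 0,"dy": 0,"dz": 0,"turn": 0,"grip": 0},
    {"dx": 0,"dy": 0,"dz": 0,"turn": 0,"grip": 0},
  ],
)

```text
clock: 20.45
tool_pos: [0.6489, -0.4535, 0.023]
eef_rot: [0.923, 0.386, 0.0, 0.001]
contact_force: [0.5, -0.1, -0.1]
opening: 0.008
```

Run:
```python
from m import *
p=snapshot("side");W=cloud(p);look(p,"s20.png",(240,200,400,384),4)
togo(.65,-.45,-.036)
t=get_state()["tool_pos"];print(proj(p,[t,np.array(t)+[0,0,.036]]))
p=snapshot("top");look(p,"t20.png",(240,60,460,260),3)
```

```text
at [ 0.6495 -0.4541  0.0239] yaw_y -44.66 tilt [ 0.003 -0.003 -1.   ] q [ 0.48  1.14  0.2   1.07 -0.22  0.94 -0.09] -> tool mm [ 3.3 -2.8 59.9] F [-0.2 -0.1 -0.4]
[[349.44019385 311.21072741]
 [350.88507039 301.87736518]]
```

View pics/s20.png

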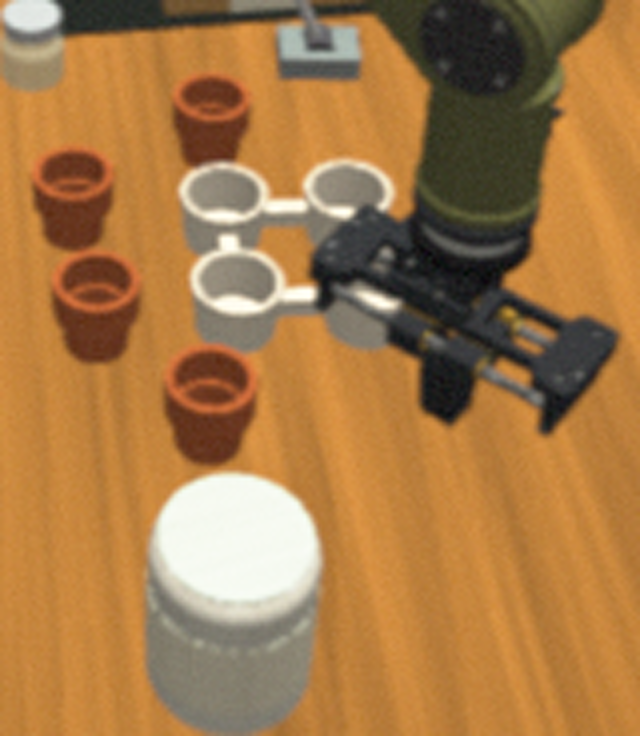

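View pics/t20.png

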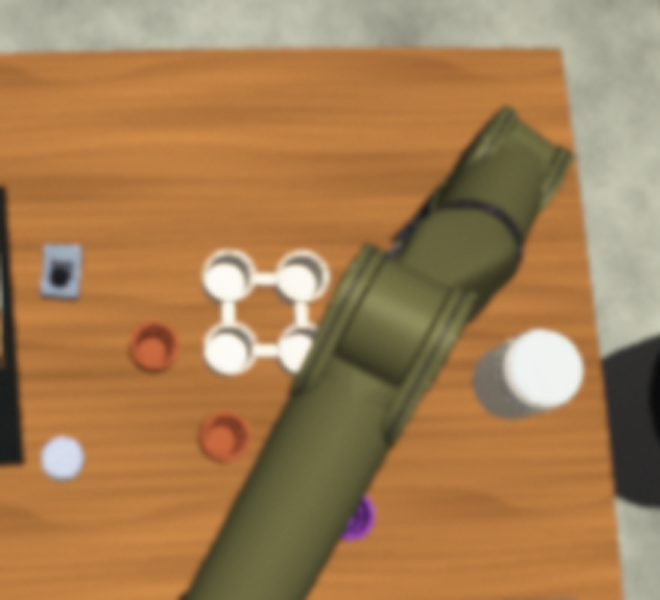

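>>> send_rows(
  series=[
    {"dx": 0,"dy": 0,"dz": 10,"turn": 0,"grip": 0},
    {"dx": 0,"dy": 0,"dz": 8,"turn": 0,"grip": 0},
    {"dx": 0,"dy": 0,"dz": 4,"turn": 0,"grip": 0},
    {"dx": 0,"dy": 0,"dz": 4,"turn": 0,"grip": 0},
    {"dx": 0,"dy": 0,"dz": 2,"turn": 0,"grip": 0},
    {"dx": 0,"dy": 0,"dz": 0,"turn": 0,"grip": 0},
  ],
)

```text
clock: 21.15
tool_pos: [0.6475, -0.4529, -0.0078]
eef_rot: [0.923, 0.385, -0.0, -0.0]
contact_force: [-0.2, 0.9, 0.4]
opening: 0.003
```

>>> send_rows(
  series=[
    {"dx": 0,"dy": 0,"dz": 3,"turn": 0,"grip": 0},
    {"dx": 0,"dy": 0,"dz": 3,"turn": 0,"grip": 0},
    {"dx": 0,"dy": 0,"dz": 0,"turn": 0,"grip": 0},
  ],
)

```text
clock: 21.45
tool_pos: [0.6475, -0.4527, -0.0139]
eef_rot: [0.923, 0.385, -0.0, -0.001]
contact_force: [-0.2, -0.1, -0.2]
opening: 0.005
```

>>> send_rows(
  series=[
    {"dx": 0,"dy": 0,"dz": 3,"turn": 0,"grip": 0},
    {"dx": 0,"dy": 0,"dz": 2,"turn": 0,"grip": 0},
    {"dx": 0,"dy": 0,"dz": 0,"turn": 0,"grip": 0},
  ],
)

```text
clock: 21.75
tool_pos: [0.6475, -0.4528, -0.0188]
eef_rot: [0.923, 0.385, -0.0, -0.001]
contact_force: [0.3, -0.4, -0.6]
opening: 0.004
```

>>> send_rows(
  series=[
    {"dx": 0,"dy": 0,"dz": 2,"turn": 0,"grip": 0},
    {"dx": 0,"dy": 0,"dz": 2,"turn": 0,"grip": 0},
    {"dx": 0,"dy": 0,"dz": 0,"turn": 0,"grip": 0},
  ],
)

```text
clock: 22.05
tool_pos: [0.6475, -0.4528, -0.0228]
eef_rot: [0.923, 0.385, -0.0, -0.0]
contact_force: [-0.2, -0.6, 0.3]
opening: 0.004
```

>>> send_rows(
  series=[
    {"dx": 0,"dy": 0,"dz": 2,"turn": 0,"grip": 0},
    {"dx": 0,"dy": 0,"dz": 2,"turn": 0,"grip": 0},
    {"dx": 0,"dy": 0,"dz": 0,"turn": 0,"grip": 0},
  ],
)

```text
clock: 22.35
tool_pos: [0.6475, -0.4528, -0.0268]
eef_rot: [0.923, 0.385, -0.0, -0.001]
contact_force: [0.3, -0.3, 0.5]
opening: 0.006
```

Run:
```python
from m import *
p=snapshot("side");W=cloud(p);look(p,"s21.png",(290,240,390,340),6)
togo(.65,-.45,-.036)
```

```text
at [ 0.6476 -0.4529 -0.0266] yaw_y -44.69 tilt [-0.001  0.    -1.   ] q [ 0.48  1.21  0.19  1.07 -0.23  0.88 -0.09] -> tool mm [ 3.7 -0.4  9.4] F [0.1 0.6 0.2]
```

View pics/s21.png

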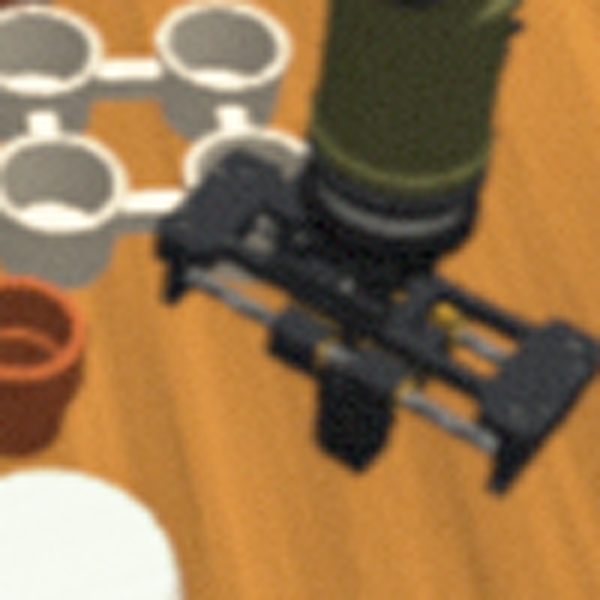

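>>> send_rows(
  series=[
    {"dx": 0,"dy": 0,"dz": 2,"turn": 0,"grip": 0},
    {"dx": 0,"dy": 0,"dz": 2,"turn": 0,"grip": 0},
    {"dx": 0,"dy": 0,"dz": 0,"turn": 0,"grip": 0},
  ],
)

```text
clock: 22.7
tool_pos: [0.6475, -0.4527, -0.0308]
eef_rot: [0.923, 0.385, -0.0, -0.001]
contact_force: [-0.2, 0.6, -0.3]
opening: 0.011
```

>>> send_rows(
  series=[
    {"dx": 0,"dy": 0,"dz": 2,"turn": 0,"grip": 0},
    {"dx": 0,"dy": 0,"dz": 2,"turn": 0,"grip": 0},
    {"dx": 0,"dy": 0,"dz": 0,"turn": 0,"grip": 0},
  ],
)

```text
clock: 23.0
tool_pos: [0.648, -0.4531, -0.0322]
eef_rot: [0.923, 0.385, -0.0, -0.0]
contact_force: [-3.8, 2.8, 10.0]
opening: 0.004
```

Contact with the bench comes at a reading of about −0.032, so tip height is the reading plus 32 mm. Next I lift, open and look again before grasping the pot at about (0.498,−0.417).

>>> send_rows(
  series=[
    {"dx": 0,"dy": 0,"dz": -10,"turn": 0,"grip": 0},
    {"dx": 0,"dy": 0,"dz": -40,"turn": 0,"grip": 1},
    {"dx": 0,"dy": 0,"dz": -40,"turn": 0,"grip": 1},
    {"dx": 0,"dy": 0,"dz": -40,"turn": 0,"grip": 1},
    {"dx": 0,"dy": 0,"dz": 0,"turn": 0,"grip": 1},
    {"dx": 0,"dy": 0,"dz": 0,"turn": 0,"grip": 1},
  ],
)

```text
clock: 23.6
tool_pos: [0.6486, -0.4536, 0.0974]
eef_rot: [0.923, 0.385, 0.001, 0.001]
contact_force: [-1.0, 0.5, -1.1]
opening: 0.435
```

```bash
cat >> m.py <<'E'
def potlist(name="side",zlo=.054,zhi=.075,save=None,box=(180,90,400,384)):
    p=snapshot(name);W=cloud(p);m=pots(p,W)&(W[...,0]>.3)&(W[...,0]<.8)&(W[...,1]<.05)&(W[...,1]>-.6)
    out=[]
    for c in comps(m,25):
        P=W[c];q=P[(P[:,2]>zlo)&(P[:,2]<zhi)][:,:2]
        if len(q)<10: print("small",np.round(np.median(P,0),3),len(P));continue
        e=cv2.minEnclosingCircle(q.astype(np.float32))
        print(name,"pot",np.round(e[0],4),"r",round(e[1],4),"ztop",round(np.percentile(P[:,2],97),4),"n",len(q));out.append(e[0])
    if save: look(p,save,box,2)
    return p,W
E
python3 - <<'E'
from m import *
potlist("side",save="s22.png");potlist("top")
togo(.498,-.417,.075)
E
```

```text
side pot [ 0.5351 -0.1188] r 0.0356 ztop 0.0653 n 134
side pot [ 0.42   -0.2028] r 0.0333 ztop 0.0655 n 159
side pot [ 0.4295 -0.3201] r 0.0339 ztop 0.0654 n 183
side pot [ 0.3192 -0.3533] r 0.0325 ztop 0.0658 n 140
side pot [ 0.4987 -0.4181] r 0.0333 ztop 0.066 n 200
top pot [ 0.5388 -0.1152] r 0.0316 ztop 0.0646 n 84
top pot [ 0.4204 -0.1995] r 0.0315 ztop 0.0641 n 90
at [ 0.647  -0.4522  0.0942] yaw_y -44.7 tilt [-0.003  0.002 -1.   ] q [ 0.47  1.07  0.21  1.04 -0.21  1.05 -0.1 ] -> tool mm [ -79.7 -130.6   19.7] F [-0.4 -0.2 -1.1]
```

>>> send_rows(
  series=[
    {"dx": -20,"dy": -33,"dz": 0,"turn": 0,"grip": 1},
    {"dx": -20,"dy": -33,"dz": 0,"turn": 0,"grip": 1},
    {"dx": -20,"dy": -33,"dz": 0,"turn": 0,"grip": 1},
    {"dx": -20,"dy": -32,"dz": 0,"turn": 0,"grip": 1},
    {"dx": 0,"dy": 0,"dz": 0,"turn": 0,"grip": 1},
    {"dx": 0,"dy": 0,"dz": 0,"turn": 0,"grip": 1},
    {"dx": 0,"dy": 0,"dz": 0,"turn": 0,"grip": 1},
  ],
)

```text
clock: 24.4
tool_pos: [0.4999, -0.4175, 0.095]
eef_rot: [0.923, 0.386, 0.0, -0.0]
contact_force: [0.7, -0.7, 1.3]
opening: 1.002
```

Run:
```python
from m import *
togo(.498,-.417,.005)
p=snapshot("side");W=cloud(p);look(p,"s23.png",(220,210,370,360),5)
t=np.array(get_state()["tool_pos"])+[0,0,.032]
R=Rot.from_quat(get_state()["eef_rot"]).as_matrix();y=R[:,1]
print(proj(p,[t,t+.044*y,t-.044*y,t+.0615*y,t-.0615*y]))
```

```text
at [ 0.4999 -0.4175  0.095 ] yaw_y -44.62 tilt [ 0.     0.001 -1.   ] q [ 0.53  0.87  0.17  1.58 -0.2   0.71  0.02] -> tool mm [-1.  -1.6 90. ] F [ 0.7 -0.7  1.3]
[[293.84768039 276.61561063]
 [307.66060632 284.58136781]
 [280.56171676 268.95685403]
 [313.3083134  287.83928311]
 [275.41697928 265.99196535]]
```

View pics/s23.png

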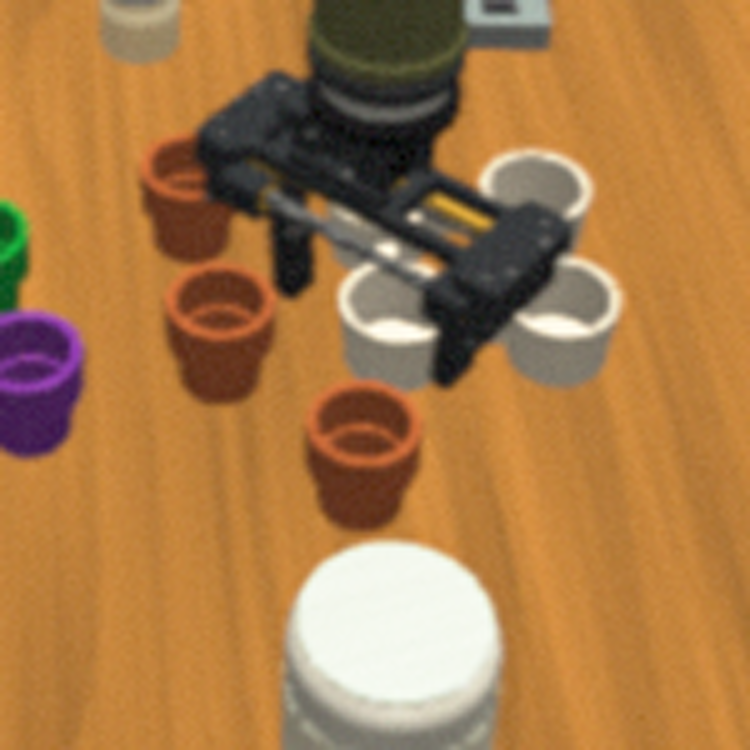

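>>> send_rows(
  series=[
    {"dx": -1,"dy": -2,"dz": 30,"turn": 0,"grip": 1},
    {"dx": 0,"dy": 0,"dz": 30,"turn": 0,"grip": 1},
    {"dx": 0,"dy": 0,"dz": 15,"turn": 0,"grip": 1},
    {"dx": 0,"dy": 0,"dz": 10,"turn": 0,"grip": 1},
    {"dx": 0,"dy": 0,"dz": 5,"turn": 0,"grip": 1},
    {"dx": 0,"dy": 0,"dz": 0,"turn": 0,"grip": 1},
  ],
)

```text
clock: 25.05
tool_pos: [0.4967, -0.4172, 0.0057]
eef_rot: [0.923, 0.385, -0.0, -0.0]
contact_force: [1.0, 0.1, -0.7]
opening: 1.001
```

Run:
```python
from m import *
togo(.498,-.417,.005)
p=snapshot("side");W=cloud(p);look(p,"s24.png",(230,230,350,350),6)
```

```text
at [ 0.4967 -0.4172  0.0057] yaw_y -44.68 tilt [-0. -0. -1.] q [ 0.55  0.99  0.14  1.62 -0.23  0.55  0.04] -> tool mm [1.1 0.8 0.7] F [ 1.   0.1 -0.7]
```

View pics/s24.png

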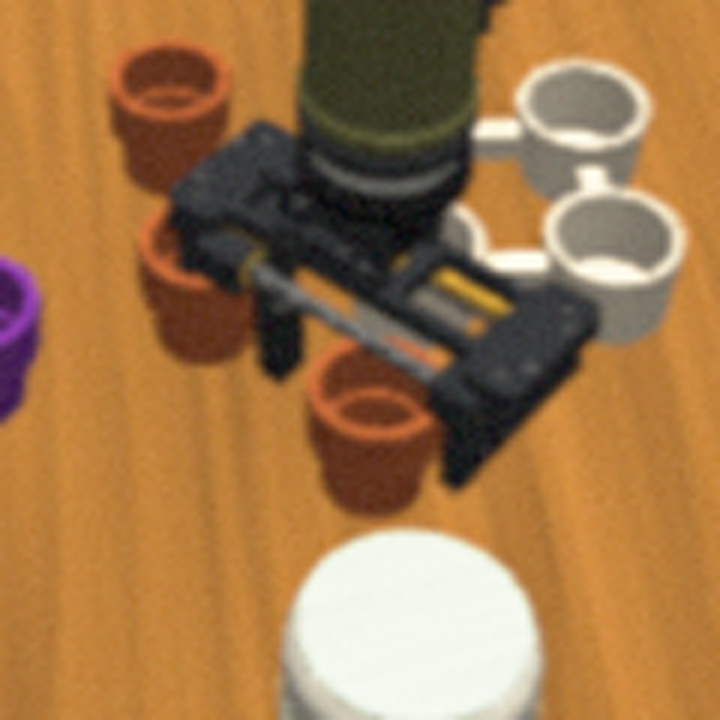

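>>> send_rows(
  series=[
    {"dx": 0,"dy": 0,"dz": 0,"turn": 0,"grip": 0.6},
    {"dx": 0,"dy": 0,"dz": 0,"turn": 0,"grip": 0.6},
    {"dx": 0,"dy": 0,"dz": 0,"turn": 0,"grip": 0.6},
    {"dx": 0,"dy": 0,"dz": 0,"turn": 0,"grip": 0.6},
    {"dx": 0,"dy": 0,"dz": 0,"turn": 0,"grip": 0.6},
    {"dx": 0,"dy": 0,"dz": 0,"turn": 0,"grip": 0.6},
  ],
  force=20,
)

```text
clock: 25.7
tool_pos: [0.4971, -0.4176, 0.0065]
eef_rot: [0.923, 0.385, 0.0, 0.001]
contact_force: [1.0, -0.9, 5.4]
opening: 0.708
```

>>> send_rows(
  series=[
    {"dx": 0,"dy": 0,"dz": -10,"turn": 0,"grip": 0.6},
    {"dx": 0,"dy": 0,"dz": -25,"turn": 0,"grip": 0.6},
    {"dx": 0,"dy": 0,"dz": -25,"turn": 0,"grip": 0.6},
    {"dx": 0,"dy": 0,"dz": -25,"turn": 0,"grip": 0.6},
    {"dx": 0,"dy": 0,"dz": 0,"turn": 0,"grip": 0.6},
  ],
)

```text
clock: 26.2
tool_pos: [0.4976, -0.4185, 0.0941]
eef_rot: [0.923, 0.385, 0.001, 0.002]
contact_force: [0.1, 0.0, -1.4]
opening: 0.712
```

Run:
```python
from m import *
togo(.6278,-.3145,.09)
```

```text
at [ 0.4976 -0.4185  0.0941] yaw_y -44.7 tilt [ 0.003 -0.003 -1.   ] q [ 0.54  0.86  0.17  1.59 -0.21  0.7   0.03] -> tool mm [165.5  19.4   4.2] F [ 0.1  0.  -1.4]
```

>>> send_rows(
  series=[
    {"dx": 25,"dy": 3,"dz": 0,"turn": 0,"grip": 0.6},
    {"dx": 35,"dy": 4,"dz": 0,"turn": 0,"grip": 0.6},
    {"dx": 35,"dy": 4,"dz": 0,"turn": 0,"grip": 0.6},
    {"dx": 35,"dy": 4,"dz": 0,"turn": 0,"grip": 0.6},
    {"dx": 25,"dy": 3,"dz": 0,"turn": 0,"grip": 0.6},
    {"dx": 11,"dy": 1,"dz": 0,"turn": 0,"grip": 0.6},
    {"dx": 0,"dy": 0,"dz": 15,"turn": 0,"grip": 0.6},
    {"dx": 0,"dy": 0,"dz": 0,"turn": 0,"grip": 0.6},
    {"dx": 0,"dy": 0,"dz": 0,"turn": 0,"grip": 0.6},
  ],
)

```text
clock: 27.1
tool_pos: [0.6236, -0.3143, 0.0744]
eef_rot: [0.923, 0.384, -0.002, -0.001]
contact_force: [-0.5, -0.1, -0.3]
opening: 0.71
```

Run:
```python
from m import *
togo(.6278,-.3145,.018)
p,W=potlist("side",zlo=.054,zhi=.2)
look(p,"s25.png",(270,190,390,310),6)
print(wells(p,W)[1])
p=snapshot("top");look(p,"t25.png",(280,110,400,230),6)
```

```text
at [ 0.6236 -0.3143  0.0744] yaw_y -44.87 tilt [-0.004 -0.    -1.   ] q [ 0.3   0.96  0.21  1.43 -0.24  0.79 -0.19] -> tool mm [ 3.   3.3 56.4] F [-0.5 -0.1 -0.3]
side pot [ 0.5383 -0.1195] r 0.0337 ztop 0.0655 n 139
side pot [ 0.4181 -0.2021] r 0.0349 ztop 0.0658 n 161
side pot [ 0.6244 -0.3172] r 0.0332 ztop 0.129 n 358
side pot [ 0.4275 -0.319 ] r 0.0344 ztop 0.066 n 181
side pot [ 0.3168 -0.3518] r 0.0329 ztop 0.0655 n 145
[[ 0.53194544 -0.31293986]
 [ 0.53509187 -0.21699144]
 [ 0.62789386 -0.3160863 ]
 [ 0.63104029 -0.22013787]]
```

View pics/s25.png

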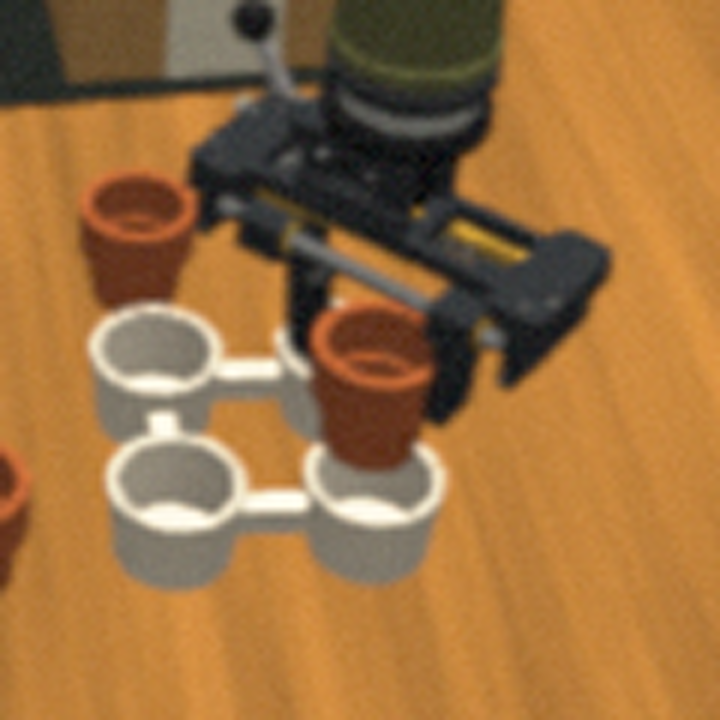

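View pics/t25.png

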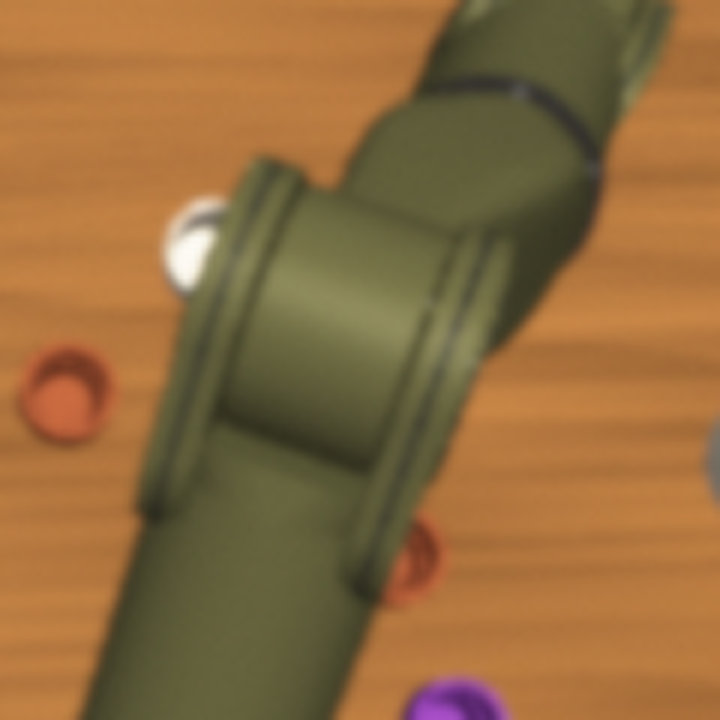

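>>> send_rows(
  series=[
    {"dx": 3,"dy": 2,"dz": 0,"turn": 0,"grip": 0.6},
    {"dx": 0,"dy": 0,"dz": 10,"turn": 0,"grip": 0.6},
    {"dx": 0,"dy": 0,"dz": 10,"turn": 0,"grip": 0.6},
    {"dx": 0,"dy": 0,"dz": 8,"turn": 0,"grip": 0.6},
    {"dx": 0,"dy": 0,"dz": 6,"turn": 0,"grip": 0.6},
    {"dx": 0,"dy": 0,"dz": 6,"turn": 0,"grip": 0.6},
    {"dx": 0,"dy": 0,"dz": 0,"turn": 0,"grip": 0.6},
  ],
)

```text
clock: 27.9
tool_pos: [0.6294, -0.3125, 0.0347]
eef_rot: [0.923, 0.385, -0.001, 0.0]
contact_force: [-0.3, -2.8, -3.0]
opening: 0.712
```

Run:
```python
from m import *
togo(.6278,-.3145,.0205)
p=snapshot("side");look(p,"s26.png",(270,190,390,310),6)
```

```text
at [ 0.6294 -0.3125  0.0347] yaw_y -44.73 tilt [-0.002 -0.001 -1.   ] q [ 0.3   1.01  0.2   1.43 -0.25  0.73 -0.19] -> tool mm [-2.5  0.3 14.2] F [-0.3 -2.8 -3. ]
```

View pics/s26.png

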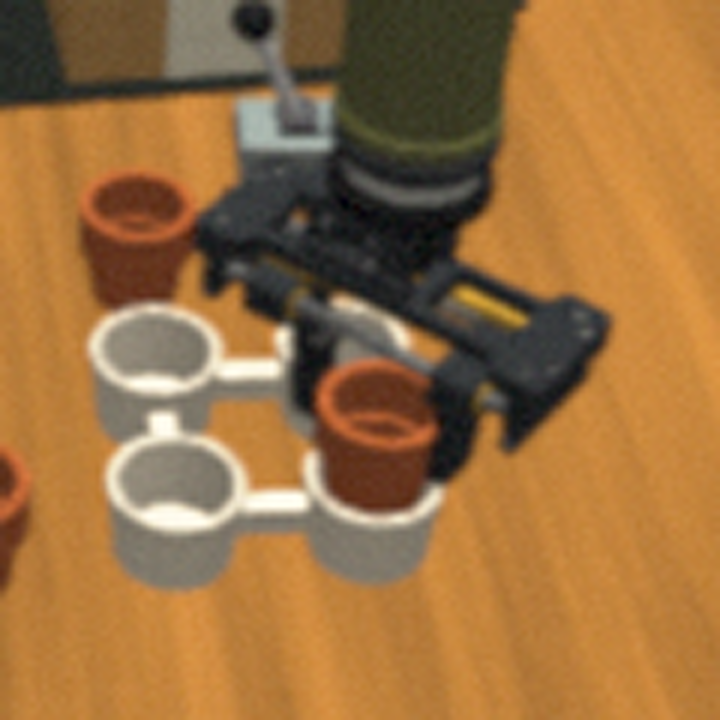

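>>> send_rows(
  series=[
    {"dx": -2.5,"dy": -0.5,"dz": 3,"turn": 0,"grip": 0.6},
    {"dx": 0,"dy": 0,"dz": 4,"turn": 0,"grip": 0.6},
    {"dx": 0,"dy": 0,"dz": 3,"turn": 0,"grip": 0.6},
    {"dx": 0,"dy": 0,"dz": 0,"turn": 0,"grip": 0.6},
  ],
)

```text
clock: 28.35
tool_pos: [0.6285, -0.3135, 0.0257]
eef_rot: [0.923, 0.385, 0.0, 0.0]
contact_force: [0.9, -2.4, -0.9]
opening: 0.715
```

>>> send_rows(
  series=[
    {"dx": -1,"dy": 0.5,"dz": 3,"turn": 0,"grip": 0.6},
    {"dx": 0,"dy": 0,"dz": 2,"turn": 0,"grip": 0.6},
    {"dx": 0,"dy": 0,"dz": 0,"turn": 0,"grip": 0.6},
  ],
)

```text
clock: 28.65
tool_pos: [0.628, -0.3142, 0.0208]
eef_rot: [0.923, 0.385, 0.0, 0.0]
contact_force: [1.3, -2.9, 1.7]
opening: 0.712
```

>>> send_rows(
  series=[
    {"dx": -1,"dy": 0,"dz": 1,"turn": 0,"grip": 0.6},
    {"dx": 0,"dy": 0,"dz": 0,"turn": 0,"grip": 0.6},
    {"dx": 0,"dy": 0,"dz": 0,"turn": 0,"grip": 0.88},
    {"dx": 0,"dy": 0,"dz": 0,"turn": 0,"grip": 0.88},
    {"dx": 0,"dy": 0,"dz": 0,"turn": 0,"grip": 0.88},
    {"dx": 0,"dy": 0,"dz": -15,"turn": 0,"grip": 0.88},
    {"dx": 0,"dy": 0,"dz": -25,"turn": 0,"grip": 0.88},
    {"dx": 0,"dy": 0,"dz": -30,"turn": 0,"grip": 0.88},
    {"dx": 0,"dy": 0,"dz": 0,"turn": 0,"grip": 0.9},
  ],
)

```text
clock: 29.55
tool_pos: [0.63, -0.3168, 0.0953]
eef_rot: [0.923, 0.385, 0.003, 0.003]
contact_force: [0.8, -0.5, 0.7]
opening: 0.9
```

Run:
```python
from m import *
p,W=potlist("side",zlo=.05,zhi=.2)
look(p,"s27.png",(220,190,390,340),4)
togo(.538,-.1175,.09)
```

```text
side pot [ 0.5388 -0.1178] r 0.0347 ztop 0.0658 n 174
side pot [ 0.4206 -0.2033] r 0.0337 ztop 0.0657 n 191
side pot [ 0.6287 -0.315 ] r 0.034 ztop 0.0803 n 314
side pot [ 0.4291 -0.3201] r 0.0332 ztop 0.0658 n 220
side pot [ 0.3198 -0.3525] r 0.0323 ztop 0.0653 n 177
at [ 0.6287 -0.3159  0.093 ] yaw_y -44.69 tilt [ 0.004 -0.002 -1.   ] q [ 0.3   0.93  0.22  1.41 -0.24  0.82 -0.19] -> tool mm [  77.3 -204.     2.2] F [ 0.3 -1.   0.1]
```

View pics/s27.png

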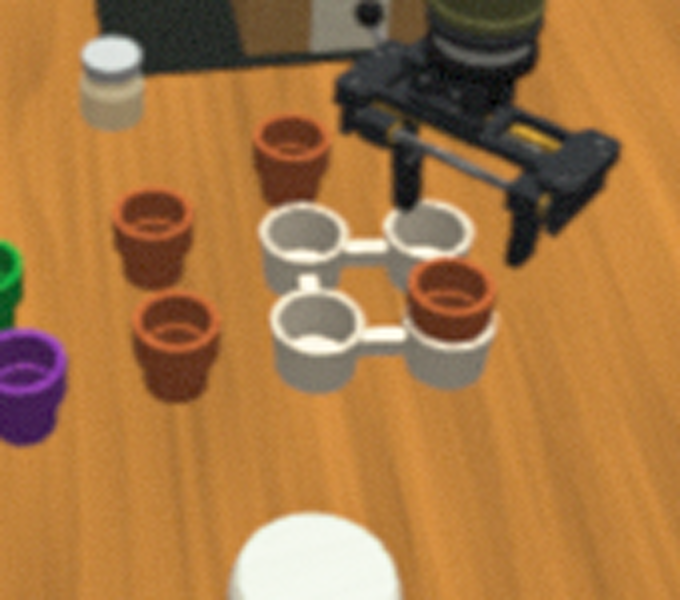

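Pot D is seated at about (450,300), with its top at 0.080 as expected. Next is pot A, at (0.538,−0.1178) by the side camera.

>>> send_rows(
  series=[
    {"dx": 13,"dy": -34,"dz": 0,"turn": 0,"grip": 1},
    {"dx": 13,"dy": -34,"dz": 0,"turn": 0,"grip": 1},
    {"dx": 13,"dy": -34,"dz": 0,"turn": 0,"grip": 1},
    {"dx": 13,"dy": -34,"dz": 0,"turn": 0,"grip": 1},
    {"dx": 13,"dy": -34,"dz": 0,"turn": 0,"grip": 1},
    {"dx": 12,"dy": -34,"dz": 0,"turn": 0,"grip": 1},
    {"dx": 0,"dy": 0,"dz": 0,"turn": 0,"grip": 1},
    {"dx": 0,"dy": 0,"dz": 0,"turn": 0,"grip": 1},
  ],
)

```text
clock: 30.4
tool_pos: [0.5357, -0.1159, 0.0896]
eef_rot: [0.923, 0.386, -0.001, -0.001]
contact_force: [-0.1, -0.5, 0.1]
opening: 1.0
```

Run:
```python
from m import *
p,W=potlist("side",zlo=.05,zhi=.2)
togo(.538,-.1175,.006)
```

```text
side pot [ 0.5378 -0.1169] r 0.034 ztop 0.0661 n 173
side pot [ 0.4199 -0.2012] r 0.0342 ztop 0.0653 n 188
side pot [ 0.6273 -0.3163] r 0.0325 ztop 0.0799 n 314
side pot [ 0.4292 -0.3205] r 0.0327 ztop 0.0661 n 218
side pot [ 0.3185 -0.3529] r 0.0324 ztop 0.0658 n 167
at [ 0.5363 -0.1173  0.0898] yaw_y -44.7 tilt [-0.    -0.001 -1.   ] q [ 0.01  0.77  0.2   1.91 -0.31  0.49 -0.35] -> tool mm [ 1.2  1.3 83.8] F [-0.2 -0.6  0.7]
```

>>> send_rows(
  series=[
    {"dx": 1,"dy": 1,"dz": 30,"turn": 0,"grip": 1},
    {"dx": 0,"dy": 0,"dz": 25,"turn": 0,"grip": 1},
    {"dx": 0,"dy": 0,"dz": 15,"turn": 0,"grip": 1},
    {"dx": 0,"dy": 0,"dz": 10,"turn": 0,"grip": 1},
    {"dx": 0,"dy": 0,"dz": 4,"turn": 0,"grip": 1},
    {"dx": 0,"dy": 0,"dz": 0,"turn": 0,"grip": 1},
    {"dx": 0,"dy": 0,"dz": 0,"turn": 0,"grip": 0.6},
    {"dx": 0,"dy": 0,"dz": 0,"turn": 0,"grip": 0.6},
    {"dx": 0,"dy": 0,"dz": 0,"turn": 0,"grip": 0.6},
    {"dx": 0,"dy": 0,"dz": 0,"turn": 0,"grip": 0.6},
    {"dx": 0,"dy": 0,"dz": 0,"turn": 0,"grip": 0.6},
    {"dx": 0,"dy": 0,"dz": 0,"turn": 0,"grip": 0.6},
  ],
  force=20,
)

```text
clock: 31.65
tool_pos: [0.5381, -0.1169, 0.0064]
eef_rot: [0.923, 0.385, 0.0, 0.0]
contact_force: [0.9, 0.5, 5.3]
opening: 0.713
```

Run:
```python
from m import *
p=snapshot("side");look(p,"s28.png",(250,170,350,270),6)
togo(.6305,-.2185,.09)
```

```text
at [ 0.538  -0.1168  0.0064] yaw_y -44.69 tilt [ 0.001 -0.    -1.   ] q [ 0.05  0.92  0.13  1.93 -0.34  0.32 -0.32] -> tool mm [ -7.2 137.3 -83.5] F [ 0.2 -0.5  5.1]
```

View pics/s28.png

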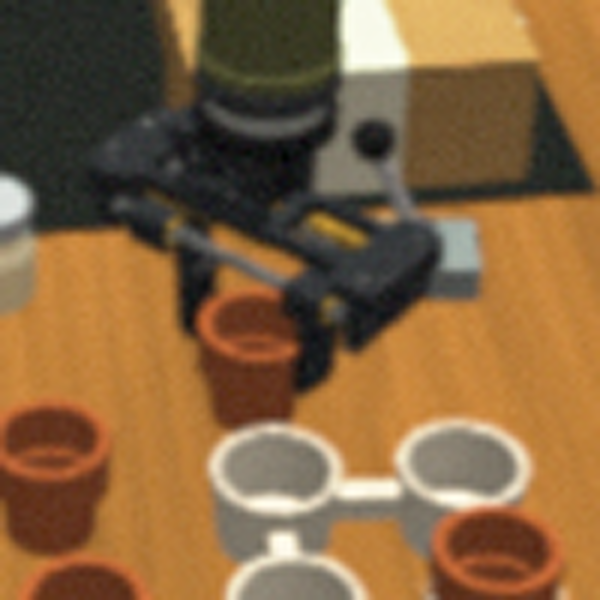

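>>> send_rows(
  series=[
    {"dx": 0,"dy": 0,"dz": -10,"turn": 0,"grip": 0.6},
    {"dx": 0,"dy": 0,"dz": -25,"turn": 0,"grip": 0.6},
    {"dx": 0,"dy": 0,"dz": -25,"turn": 0,"grip": 0.6},
    {"dx": 0,"dy": 0,"dz": -25,"turn": 0,"grip": 0.6},
    {"dx": -1,"dy": 27,"dz": 0,"turn": 0,"grip": 0.6},
    {"dx": -2,"dy": 35,"dz": 0,"turn": 0,"grip": 0.6},
    {"dx": -2,"dy": 35,"dz": 0,"turn": 0,"grip": 0.6},
    {"dx": -2,"dy": 30,"dz": 0,"turn": 0,"grip": 0.6},
    {"dx": 0,"dy": 10,"dz": 10,"turn": 0,"grip": 0.6},
    {"dx": 0,"dy": 0,"dz": 5,"turn": 0,"grip": 0.6},
    {"dx": 0,"dy": 0,"dz": 0,"turn": 0,"grip": 0.6},
    {"dx": 0,"dy": 0,"dz": 0,"turn": 0,"grip": 0.6},
  ],
)

```text
clock: 32.9
tool_pos: [0.6286, -0.2157, 0.0751]
eef_rot: [0.923, 0.386, -0.001, -0.002]
contact_force: [0.3, -0.5, -1.0]
opening: 0.717
```

Run:
```python
from m import *
togo(.6308,-.2188,.021)
p,W=potlist("side",zlo=.05,zhi=.2)
look(p,"s29.png",(270,170,390,290),6)
```

```text
at [ 0.6286 -0.2157  0.0751] yaw_y -44.6 tilt [-0.003  0.002 -1.   ] q [ 0.15  0.91  0.22  1.55 -0.27  0.72 -0.29] -> tool mm [-0.6  4.  54.1] F [ 0.3 -0.5 -1. ]
side pot [ 0.6278 -0.2113] r 0.027 ztop 0.129 n 123
side pot [ 0.6215 -0.2296] r 0.0303 ztop 0.1286 n 201
side pot [ 0.4197 -0.2021] r 0.0338 ztop 0.0657 n 188
side pot [ 0.6264 -0.3161] r 0.0339 ztop 0.0792 n 309
side pot [ 0.4296 -0.3198] r 0.0335 ztop 0.0657 n 226
side pot [ 0.3182 -0.3519] r 0.033 ztop 0.0655 n 172
```

View pics/s29.png

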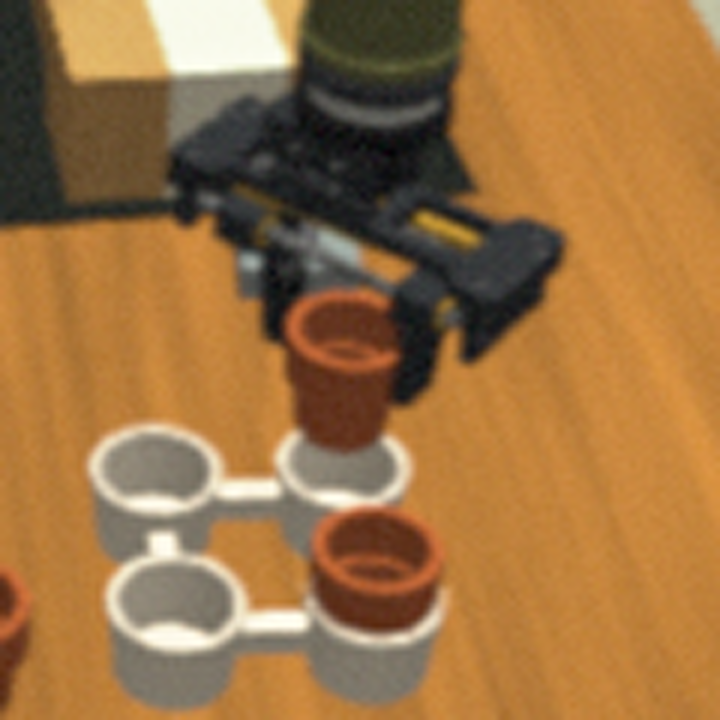

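>>> send_rows(
  series=[
    {"dx": 0,"dy": 3,"dz": 0,"turn": 0,"grip": 0.6},
    {"dx": 0,"dy": 0,"dz": 10,"turn": 0,"grip": 0.6},
    {"dx": 0,"dy": 0,"dz": 10,"turn": 0,"grip": 0.6},
    {"dx": 0,"dy": 0,"dz": 6,"turn": 0,"grip": 0.6},
    {"dx": 0,"dy": 0,"dz": 6,"turn": 0,"grip": 0.6},
    {"dx": 0,"dy": 0,"dz": 0,"turn": 0,"grip": 0.6},
    {"dx": 0,"dy": 0,"dz": 0,"turn": 0,"grip": 0.6},
  ],
)

```text
clock: 33.65
tool_pos: [0.632, -0.2201, 0.0436]
eef_rot: [0.923, 0.385, -0.0, -0.0]
contact_force: [0.5, 0.2, -1.4]
opening: 0.714
```

Run:
```python
from m import *
togo(.6308,-.2188,.0205)
```

```text
at [ 0.632  -0.2201  0.0436] yaw_y -44.7 tilt [-0.001  0.    -1.   ] q [ 0.16  0.96  0.21  1.54 -0.28  0.67 -0.28] -> tool mm [ 0.1 -1.8 23.1] F [ 0.5  0.2 -1.4]
```

>>> send_rows(
  series=[
    {"dx": 0,"dy": -1.5,"dz": 5,"turn": 0,"grip": 0.6},
    {"dx": 0,"dy": 0,"dz": 5,"turn": 0,"grip": 0.6},
    {"dx": 0,"dy": 0,"dz": 5,"turn": 0,"grip": 0.6},
    {"dx": 0,"dy": 0,"dz": 4,"turn": 0,"grip": 0.6},
    {"dx": 0,"dy": 0,"dz": 3,"turn": 0,"grip": 0.6},
    {"dx": 0,"dy": 0,"dz": 0,"turn": 0,"grip": 0.6},
  ],
)

```text
clock: 34.25
tool_pos: [0.6308, -0.219, 0.0213]
eef_rot: [0.923, 0.385, -0.0, -0.0]
contact_force: [0.4, -0.3, -1.8]
opening: 0.711
```

>>> send_rows(
  series=[
    {"dx": 0,"dy": 0,"dz": 1.5,"turn": 0,"grip": 0.6},
    {"dx": 0,"dy": 0,"dz": 0,"turn": 0,"grip": 0.6},
    {"dx": 0,"dy": 0,"dz": 0,"turn": 0,"grip": 0.88},
    {"dx": 0,"dy": 0,"dz": 0,"turn": 0,"grip": 0.88},
    {"dx": 0,"dy": 0,"dz": 0,"turn": 0,"grip": 0.88},
    {"dx": 0,"dy": 0,"dz": -15,"turn": 0,"grip": 0.88},
    {"dx": 0,"dy": 0,"dz": -25,"turn": 0,"grip": 0.88},
    {"dx": 0,"dy": 0,"dz": -30,"turn": 0,"grip": 0.88},
    {"dx": 0,"dy": 0,"dz": 0,"turn": 0,"grip": 0.9},
  ],
)

```text
clock: 35.15
tool_pos: [0.6343, -0.2208, 0.0956]
eef_rot: [0.923, 0.385, 0.003, 0.003]
contact_force: [0.7, 0.4, -0.0]
opening: 0.9
```

Run:
```python
from m import *
p,W=potlist("side",zlo=.05,zhi=.2)
look(p,"s30.png",(220,170,390,320),4)
togo(.4295,-.319,.09)
```

```text
side pot [ 0.6308 -0.2197] r 0.034 ztop 0.0803 n 292
side pot [ 0.4215 -0.2038] r 0.0342 ztop 0.0662 n 191
side pot [ 0.6263 -0.3146] r 0.0335 ztop 0.0799 n 315
side pot [ 0.4282 -0.3213] r 0.0328 ztop 0.0658 n 222
side pot [ 0.3177 -0.3524] r 0.0321 ztop 0.0654 n 169
at [ 0.633  -0.22    0.0935] yaw_y -44.7 tilt [ 0.005 -0.002 -1.   ] q [ 0.15  0.89  0.23  1.53 -0.27  0.75 -0.29] -> tool mm [-213.5  -75.     2.7] F [ 0.3 -0.1 -0.1]
```

View pics/s30.png

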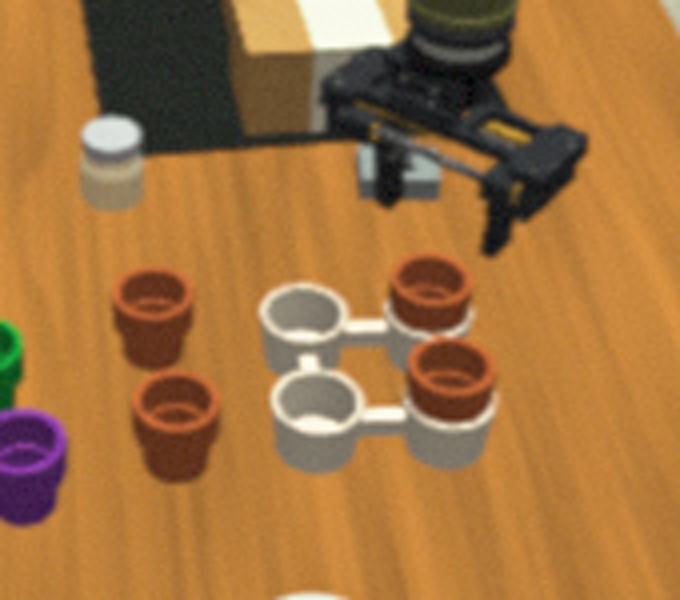

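Both pots are seated, at about (430,290) and (450,385). Next is pot C at (0.429,−0.320).

>>> send_rows(
  series=[
    {"dx": -30,"dy": -11,"dz": 0,"turn": 0,"grip": 1},
    {"dx": -36,"dy": -13,"dz": 0,"turn": 0,"grip": 1},
    {"dx": -36,"dy": -13,"dz": 0,"turn": 0,"grip": 1},
    {"dx": -36,"dy": -13,"dz": 0,"turn": 0,"grip": 1},
    {"dx": -36,"dy": -13,"dz": 0,"turn": 0,"grip": 1},
    {"dx": -30,"dy": -9,"dz": 0,"turn": 0,"grip": 1},
    {"dx": -10,"dy": -3,"dz": 0,"turn": 0,"grip": 1},
    {"dx": 0,"dy": 0,"dz": 0,"turn": 0,"grip": 1},
    {"dx": 0,"dy": 0,"dz": 0,"turn": 0,"grip": 1},
  ],
)

```text
clock: 36.1
tool_pos: [0.429, -0.3175, 0.0902]
eef_rot: [0.923, 0.386, 0.001, -0.0]
contact_force: [0.4, -0.1, -1.1]
opening: 1.001
```

Run:
```python
from m import *
p,W=potlist("side",zlo=.05,zhi=.2)
togo(.429,-.3193,.006)
```

```text
side pot [ 0.6311 -0.2202] r 0.0341 ztop 0.0801 n 285
side pot [ 0.4115 -0.2343] r 0.0636 ztop 0.0664 n 140
side pot [ 0.6278 -0.3149] r 0.0337 ztop 0.0806 n 310
side pot [ 0.4277 -0.3194] r 0.0339 ztop 0.0658 n 221
side pot [ 0.3188 -0.3515] r 0.0325 ztop 0.0659 n 167
at [ 0.4294 -0.3172  0.0902] yaw_y -44.54 tilt [ 0.001  0.001 -1.   ] q [ 0.47  0.76  0.14  1.95 -0.23  0.45 -0.  ] -> tool mm [-1.9  1.2 84.2] F [ 0.   0.4 -0.3]
```

>>> send_rows(
  series=[
    {"dx": -2,"dy": 0,"dz": 30,"turn": 0,"grip": 1},
    {"dx": 0,"dy": 0,"dz": 25,"turn": 0,"grip": 1},
    {"dx": 0,"dy": 0,"dz": 15,"turn": 0,"grip": 1},
    {"dx": 0,"dy": 0,"dz": 10,"turn": 0,"grip": 1},
    {"dx": 0,"dy": 0,"dz": 4,"turn": 0,"grip": 1},
    {"dx": 0,"dy": 0,"dz": 0,"turn": 0,"grip": 1},
  ],
)

```text
clock: 36.75
tool_pos: [0.4264, -0.3194, 0.0061]
eef_rot: [0.923, 0.386, -0.0, -0.0]
contact_force: [0.1, 0.4, 0.7]
opening: 1.001
```

Run:
```python
from m import *
p=snapshot("side");look(p,"s31.png",(220,220,320,320),6)
togo(.429,-.3193,.006)
```

```text
at [ 0.4265 -0.3197  0.0066] yaw_y -44.65 tilt [ 0. -0. -1.] q [ 0.51  0.9   0.08  1.98 -0.25  0.27  0.02] -> tool mm [2.1 1.5 0.6] F [-0.1  0.1 -0.6]
```

View pics/s31.png

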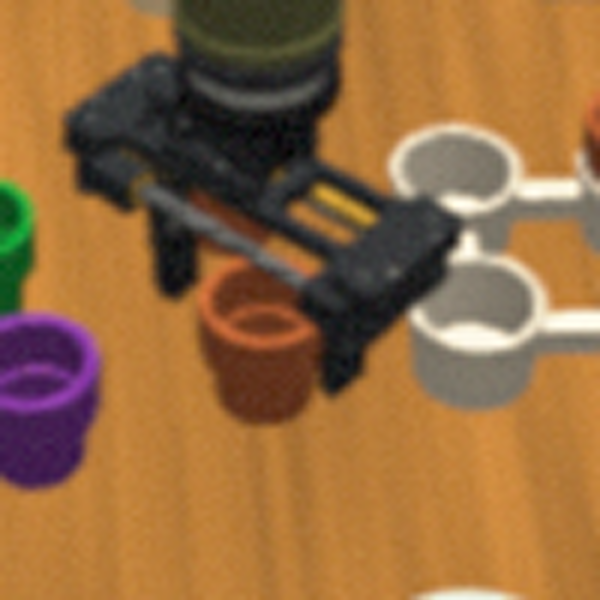

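>>> send_rows(
  series=[
    {"dx": 2,"dy": 1,"dz": 0,"turn": 0,"grip": 1},
    {"dx": 0,"dy": 0,"dz": 0,"turn": 0,"grip": 0.6},
    {"dx": 0,"dy": 0,"dz": 0,"turn": 0,"grip": 0.6},
    {"dx": 0,"dy": 0,"dz": 0,"turn": 0,"grip": 0.6},
    {"dx": 0,"dy": 0,"dz": 0,"turn": 0,"grip": 0.6},
    {"dx": 0,"dy": 0,"dz": 0,"turn": 0,"grip": 0.6},
    {"dx": 0,"dy": 0,"dz": 0,"turn": 0,"grip": 0.6},
    {"dx": 0,"dy": 0,"dz": -10,"turn": 0,"grip": 0.6},
    {"dx": 0,"dy": 0,"dz": -25,"turn": 0,"grip": 0.6},
    {"dx": 0,"dy": 0,"dz": -25,"turn": 0,"grip": 0.6},
    {"dx": 0,"dy": 0,"dz": -25,"turn": 0,"grip": 0.6},
    {"dx": 0,"dy": 0,"dz": 0,"turn": 0,"grip": 0.6},
  ],
  force=20,
)

```text
clock: 38.0
tool_pos: [0.4291, -0.3201, 0.0942]
eef_rot: [0.923, 0.385, 0.001, 0.002]
contact_force: [-0.0, -0.3, -1.2]
opening: 0.708
```

Run:
```python
from m import *
p,W=potlist("side",zlo=.05,zhi=.2)
togo(.5319,-.3115,.076)
```

```text
side pot [ 0.631  -0.2212] r 0.0338 ztop 0.0799 n 286
side pot [ 0.4178 -0.2721] r 0.0811 ztop 0.1283 n 151
side pot [ 0.4343 -0.2677] r 0.0414 ztop 0.1293 n 71
side pot [ 0.6274 -0.3158] r 0.034 ztop 0.08 n 317
side pot [ 0.3166 -0.3532] r 0.0326 ztop 0.0654 n 170
at [ 0.4285 -0.3194  0.0927] yaw_y -44.68 tilt [ 0.001 -0.001 -1.   ] q [ 0.47  0.75  0.15  1.95 -0.23  0.45  0.  ] -> tool mm [78.4 68.  16.9] F [-0.7 -0.3 -1.9]
```

>>> send_rows(
  series=[
    {"dx": 18,"dy": 16,"dz": 0,"turn": 0,"grip": 0.6},
    {"dx": 24,"dy": 21,"dz": 0,"turn": 0,"grip": 0.6},
    {"dx": 22,"dy": 19,"dz": 0,"turn": 0,"grip": 0.6},
    {"dx": 11,"dy": 9,"dz": 5,"turn": 0,"grip": 0.6},
    {"dx": 3,"dy": 3,"dz": 10,"turn": 0,"grip": 0.6},
    {"dx": 0,"dy": 0,"dz": 0,"turn": 0,"grip": 0.6},
    {"dx": 0,"dy": 0,"dz": 0,"turn": 0,"grip": 0.6},
    {"dx": 0,"dy": 0,"dz": 0,"turn": 0,"grip": 0.6},
  ],
)

```text
clock: 38.85
tool_pos: [0.5295, -0.3121, 0.0761]
eef_rot: [0.923, 0.384, -0.001, -0.001]
contact_force: [-0.5, -0.3, -1.0]
opening: 0.706
```

Run:
```python
from m import *
p,W=potlist("side",zlo=.05,zhi=.2)
look(p,"s32.png",(230,170,390,320),4)
togo(.5319,-.3115,.021)
```

```text
side pot [ 0.4192 -0.203 ] r 0.0339 ztop 0.0658 n 192
side pot [ 0.6372 -0.2263] r 0.0288 ztop 0.0803 n 82
side pot [ 0.531  -0.3082] r 0.0272 ztop 0.1292 n 141
side pot [ 0.5278 -0.3292] r 0.0291 ztop 0.1286 n 194
side pot [ 0.6278 -0.3167] r 0.0332 ztop 0.08 n 317
side pot [ 0.3179 -0.353 ] r 0.0316 ztop 0.0654 n 173
at [ 0.5299 -0.3121  0.0764] yaw_y -44.77 tilt [-0.001  0.    -1.   ] q [ 0.36  0.86  0.18  1.71 -0.25  0.6  -0.1 ] -> tool mm [ 1.9  1.1 55.4] F [ 0.2 -1.1 -1.3]
```

View pics/s32.png

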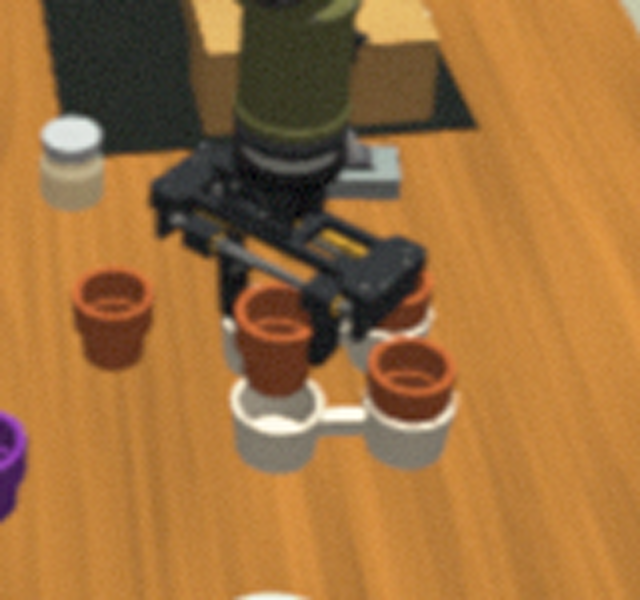

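>>> send_rows(
  series=[
    {"dx": 1,"dy": 0,"dz": 10,"turn": 0,"grip": 0.6},
    {"dx": 0,"dy": 0,"dz": 10,"turn": 0,"grip": 0.6},
    {"dx": 0,"dy": 0,"dz": 7,"turn": 0,"grip": 0.6},
    {"dx": 0,"dy": 0,"dz": 5,"turn": 0,"grip": 0.6},
    {"dx": 0,"dy": 0,"dz": 0,"turn": 0,"grip": 0.6},
    {"dx": 0,"dy": 0,"dz": 0,"turn": 0,"grip": 0.6},
  ],
)

```text
clock: 39.5
tool_pos: [0.5318, -0.3108, 0.0441]
eef_rot: [0.923, 0.385, -0.0, -0.0]
contact_force: [1.0, -0.5, -1.5]
opening: 0.702
```

Run:
```python
from m import *
togo(.5319,-.3115,.0205)
```

```text
at [ 0.5318 -0.3108  0.0441] yaw_y -44.69 tilt [-0.001  0.    -1.   ] q [ 0.36  0.9   0.17  1.72 -0.26  0.54 -0.09] -> tool mm [-0.4  0.6 23.6] F [ 1.  -0.5 -1.5]
```

>>> send_rows(
  series=[
    {"dx": 0,"dy": 0,"dz": 5,"turn": 0,"grip": 0.6},
    {"dx": 0,"dy": 0,"dz": 5,"turn": 0,"grip": 0.6},
    {"dx": 0,"dy": 0,"dz": 5,"turn": 0,"grip": 0.6},
    {"dx": 0,"dy": 0,"dz": 4,"turn": 0,"grip": 0.6},
    {"dx": 0,"dy": 0,"dz": 3,"turn": 0,"grip": 0.6},
    {"dx": 0,"dy": 0,"dz": 0,"turn": 0,"grip": 0.6},
  ],
)

```text
clock: 40.1
tool_pos: [0.5314, -0.3106, 0.0217]
eef_rot: [0.923, 0.385, -0.001, -0.001]
contact_force: [-0.0, 0.9, -1.0]
opening: 0.705
```

>>> send_rows(
  series=[
    {"dx": 0,"dy": 0,"dz": 1.5,"turn": 0,"grip": 0.6},
    {"dx": 0,"dy": 0,"dz": 0,"turn": 0,"grip": 0.6},
    {"dx": 0,"dy": 0,"dz": 0,"turn": 0,"grip": 0.88},
    {"dx": 0,"dy": 0,"dz": 0,"turn": 0,"grip": 0.88},
    {"dx": 0,"dy": 0,"dz": 0,"turn": 0,"grip": 0.88},
    {"dx": 0,"dy": 0,"dz": -15,"turn": 0,"grip": 0.88},
    {"dx": 0,"dy": 0,"dz": -25,"turn": 0,"grip": 0.88},
    {"dx": 0,"dy": 0,"dz": -30,"turn": 0,"grip": 0.88},
    {"dx": 0,"dy": 0,"dz": 0,"turn": 0,"grip": 0.9},
  ],
)

```text
clock: 41.0
tool_pos: [0.5345, -0.3129, 0.0956]
eef_rot: [0.923, 0.385, 0.002, 0.003]
contact_force: [0.6, 0.1, -0.2]
opening: 0.898
```

Run:
```python
from m import *
p,W=potlist("side",zlo=.05,zhi=.2)
look(p,"s33.png",(220,170,390,320),4)
togo(.4197,-.2015,.09)
```

```text
side pot [ 0.4194 -0.2025] r 0.0346 ztop 0.0651 n 191
side pot [ 0.6325 -0.2249] r 0.0307 ztop 0.0796 n 116
side pot [ 0.6263 -0.3142] r 0.0333 ztop 0.08 n 316
side pot [ 0.5334 -0.3127] r 0.0335 ztop 0.08 n 309
side pot [ 0.318  -0.3525] r 0.0329 ztop 0.065 n 172
at [ 0.5334 -0.3119  0.0937] yaw_y -44.69 tilt [ 0.004 -0.002 -1.   ] q [ 0.35  0.83  0.19  1.7  -0.24  0.63 -0.1 ] -> tool mm [  -1.5 -158.5    2.9] F [ 0.4 -0.5  0. ]
```

View pics/s33.png

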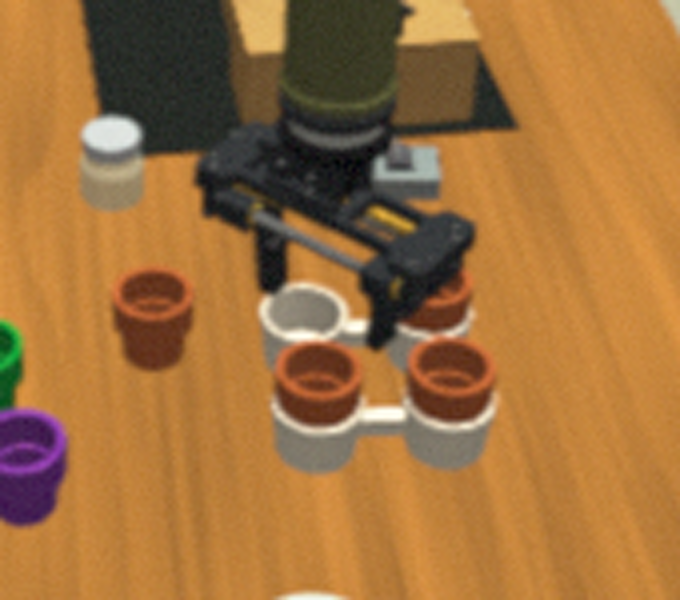

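Three pots are seated. The last is pot B, at the close-in position (0.4195,−0.2025), so I'll watch joint 6.

>>> send_rows(
  series=[
    {"dx": 0,"dy": -30,"dz": 0,"turn": 0,"grip": 1},
    {"dx": -1,"dy": -36,"dz": 0,"turn": 0,"grip": 1},
    {"dx": 0,"dy": -36,"dz": 0,"turn": 0,"grip": 1},
    {"dx": -1,"dy": -36,"dz": 0,"turn": 0,"grip": 1},
    {"dx": 0,"dy": -20,"dz": 0,"turn": 0,"grip": 1},
    {"dx": 0,"dy": 0,"dz": 0,"turn": 0,"grip": 1},
    {"dx": 0,"dy": 0,"dz": 0,"turn": 0,"grip": 1},
  ],
)

```text
clock: 41.75
tool_pos: [0.4189, -0.2016, 0.0908]
eef_rot: [0.923, 0.385, 0.0, 0.0]
contact_force: [0.4, -0.4, -0.4]
opening: 1.002
```

Run:
```python
from m import *
p,W=potlist("side",zlo=.05,zhi=.2)
togo(.4195,-.2015,.006)
```

```text
side pot [ 0.6313 -0.2203] r 0.0341 ztop 0.0804 n 290
side pot [ 0.4197 -0.2032] r 0.0347 ztop 0.066 n 192
side pot [ 0.6266 -0.3148] r 0.0332 ztop 0.0805 n 314
side pot [ 0.534  -0.3134] r 0.0339 ztop 0.0801 n 306
side pot [ 0.3172 -0.3525] r 0.0335 ztop 0.0658 n 176
at [ 0.4195 -0.2022  0.0908] yaw_y -44.71 tilt [ 0.001 -0.001 -1.   ] q [ 0.27  0.7   0.14  2.15 -0.3   0.3  -0.13] -> tool mm [ 0.5 -0.6 84.8] F [ 0.6 -0.1 -0.5]
```

>>> send_rows(
  series=[
    {"dx": 1,"dy": 0,"dz": 30,"turn": 0,"grip": 1},
    {"dx": 0,"dy": 0,"dz": 25,"turn": 0,"grip": 1},
    {"dx": 0,"dy": 0,"dz": 15,"turn": 0,"grip": 1},
    {"dx": 0,"dy": 0,"dz": 10,"turn": 0,"grip": 1},
    {"dx": 0,"dy": 0,"dz": 5,"turn": 0,"grip": 1},
    {"dx": 0,"dy": 0,"dz": 0,"turn": 0,"grip": 1},
    {"dx": 0,"dy": 0,"dz": 0,"turn": 0,"grip": 1},
  ],
)

```text
clock: 42.5
tool_pos: [0.4192, -0.2008, 0.0063]
eef_rot: [0.923, 0.385, 0.0, 0.0]
contact_force: [-0.1, -0.2, 0.2]
opening: 1.002
```

Run:
```python
from m import *
togo(.4195,-.2015,.006)
p=snapshot("side");look(p,"s34.png",(200,190,320,290),5)
```

```text
at [ 0.4192 -0.2008  0.0063] yaw_y -44.7 tilt [ 0. -0. -1.] q [ 0.32  0.88  0.04  2.18 -0.33  0.09 -0.11] -> tool mm [-0.3  0.7  0.3] F [-0.1 -0.2  0.2]
```

View pics/s34.png

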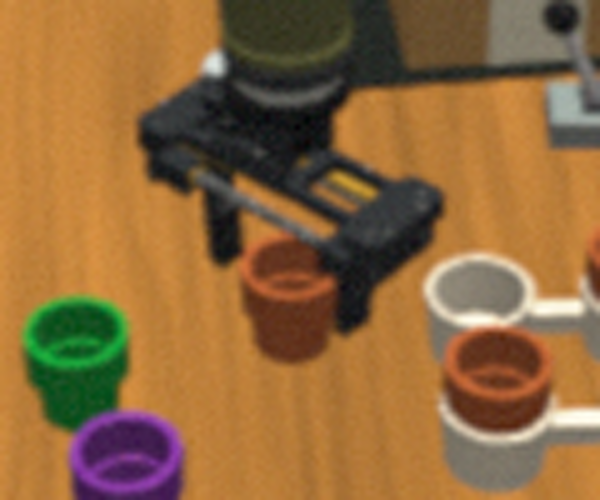

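>>> send_rows(
  series=[
    {"dx": 0,"dy": 0,"dz": 0,"turn": 0,"grip": 0.6},
    {"dx": 0,"dy": 0,"dz": 0,"turn": 0,"grip": 0.6},
    {"dx": 0,"dy": 0,"dz": 0,"turn": 0,"grip": 0.6},
    {"dx": 0,"dy": 0,"dz": 0,"turn": 0,"grip": 0.6},
    {"dx": 0,"dy": 0,"dz": 0,"turn": 0,"grip": 0.6},
    {"dx": 0,"dy": 0,"dz": 0,"turn": 0,"grip": 0.6},
    {"dx": 0,"dy": 0,"dz": -10,"turn": 0,"grip": 0.6},
    {"dx": 0,"dy": 0,"dz": -25,"turn": 0,"grip": 0.6},
    {"dx": 0,"dy": 0,"dz": -25,"turn": 0,"grip": 0.6},
    {"dx": 0,"dy": 0,"dz": -25,"turn": 0,"grip": 0.6},
    {"dx": 0,"dy": 0,"dz": 0,"turn": 0,"grip": 0.6},
  ],
  force=20,
)

```text
clock: 43.65
tool_pos: [0.4194, -0.2005, 0.0933]
eef_rot: [0.923, 0.385, 0.001, 0.001]
contact_force: [0.6, -0.4, -2.1]
opening: 0.701
```

Run:
```python
from m import *
togo(.535,-.2157,.076)
```

```text
at [ 0.4194 -0.2005  0.0933] yaw_y -44.68 tilt [ 0.002 -0.001 -1.   ] q [ 0.26  0.7   0.14  2.15 -0.3   0.31 -0.12] -> tool mm [70.4 92.8 17.5] F [ 0.6 -0.4 -2.1]
```

>>> send_rows(
  series=[
    {"dx": 16,"dy": 21,"dz": 0,"turn": 0,"grip": 0.6},
    {"dx": 23,"dy": 30,"dz": 0,"turn": 0,"grip": 0.6},
    {"dx": 19,"dy": 25,"dz": 0,"turn": 0,"grip": 0.6},
    {"dx": 9,"dy": 12,"dz": 0,"turn": 0,"grip": 0.6},
    {"dx": 3,"dy": 4,"dz": 8,"turn": 0,"grip": 0.6},
    {"dx": 0,"dy": 0,"dz": 8,"turn": 0,"grip": 0.6},
    {"dx": 0,"dy": 0,"dz": 0,"turn": 0,"grip": 0.6},
    {"dx": 0,"dy": 0,"dz": 0,"turn": 0,"grip": 0.6},
  ],
)

```text
clock: 44.45
tool_pos: [0.5313, -0.2151, 0.074]
eef_rot: [0.923, 0.385, -0.001, -0.001]
contact_force: [0.4, 0.5, -0.8]
opening: 0.7
```

Run:
```python
from m import *
p,W=potlist("side",zlo=.05,zhi=.2)
look(p,"s35.png",(230,170,390,320),4)
togo(.535,-.2157,.0205)
```

```text
side pot [ 0.5293 -0.2169] r 0.0351 ztop 0.1294 n 347
side pot [ 0.63   -0.2209] r 0.0347 ztop 0.0802 n 293
side pot [ 0.6275 -0.3152] r 0.034 ztop 0.0799 n 315
side pot [ 0.5322 -0.3121] r 0.0328 ztop 0.0798 n 307
side pot [ 0.3173 -0.353 ] r 0.0326 ztop 0.0655 n 171
at [ 0.5319 -0.2153  0.0745] yaw_y -44.74 tilt [-0.002  0.001 -1.   ] q [ 0.19  0.82  0.2   1.84 -0.3   0.51 -0.19] -> tool mm [ 1.9  2.6 54. ] F [ 0.2 -0.2 -2.3]
```

View pics/s35.png

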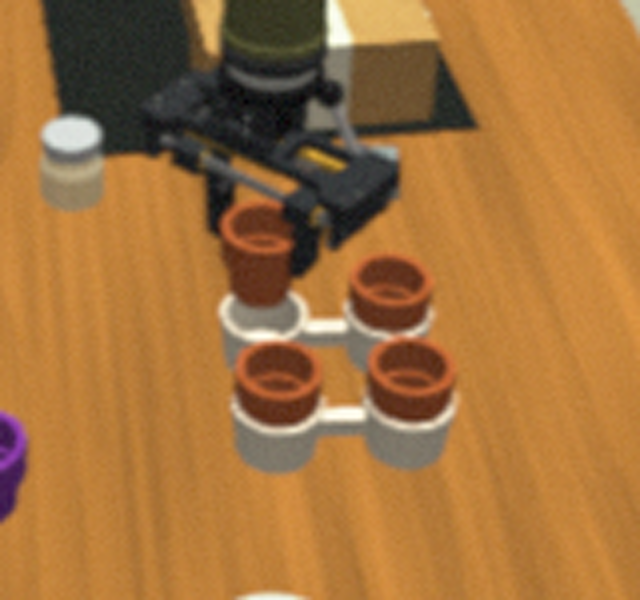

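>>> send_rows(
  series=[
    {"dx": 1.5,"dy": 1.5,"dz": 8,"turn": 0,"grip": 0.6},
    {"dx": 0,"dy": 0,"dz": 10,"turn": 0,"grip": 0.6},
    {"dx": 0,"dy": 0,"dz": 7,"turn": 0,"grip": 0.6},
    {"dx": 0,"dy": 0,"dz": 5,"turn": 0,"grip": 0.6},
    {"dx": 0,"dy": 0,"dz": 0,"turn": 0,"grip": 0.6},
    {"dx": 0,"dy": 0,"dz": 0,"turn": 0,"grip": 0.6},
  ],
)

```text
clock: 45.1
tool_pos: [0.5354, -0.2154, 0.0447]
eef_rot: [0.923, 0.385, -0.0, -0.0]
contact_force: [-0.6, 0.1, -0.9]
opening: 0.705
```

Run:
```python
from m import *
togo(.535,-.2157,.0205)
```

```text
at [ 0.5354 -0.2154  0.0447] yaw_y -44.7 tilt [-0.001  0.    -1.   ] q [ 0.2   0.87  0.18  1.84 -0.31  0.46 -0.18] -> tool mm [-0.5 -0.1 24.2] F [-0.6  0.1 -0.9]
```

>>> send_rows(
  series=[
    {"dx": 0,"dy": 0,"dz": 5,"turn": 0,"grip": 0.6},
    {"dx": 0,"dy": 0,"dz": 5,"turn": 0,"grip": 0.6},
    {"dx": 0,"dy": 0,"dz": 5,"turn": 0,"grip": 0.6},
    {"dx": 0,"dy": 0,"dz": 5,"turn": 0,"grip": 0.6},
    {"dx": 0,"dy": 0,"dz": 3,"turn": 0,"grip": 0.6},
    {"dx": 0,"dy": 0,"dz": 0,"turn": 0,"grip": 0.6},
  ],
)

```text
clock: 45.7
tool_pos: [0.5351, -0.2151, 0.0212]
eef_rot: [0.923, 0.385, -0.001, -0.001]
contact_force: [-0.3, 0.3, -2.0]
opening: 0.699
```

>>> send_rows(
  series=[
    {"dx": 0,"dy": 0,"dz": 1.5,"turn": 0,"grip": 0.6},
    {"dx": 0,"dy": 0,"dz": 0,"turn": 0,"grip": 0.6},
    {"dx": 0,"dy": 0,"dz": 0,"turn": 0,"grip": 0.88},
    {"dx": 0,"dy": 0,"dz": 0,"turn": 0,"grip": 0.88},
    {"dx": 0,"dy": 0,"dz": 0,"turn": 0,"grip": 0.88},
    {"dx": 0,"dy": 0,"dz": -15,"turn": 0,"grip": 0.88},
    {"dx": 0,"dy": 0,"dz": -25,"turn": 0,"grip": 0.88},
    {"dx": 0,"dy": 0,"dz": -35,"turn": 0,"grip": 0.88},
    {"dx": 0,"dy": 0,"dz": -40,"turn": 0,"grip": 0.9},
    {"dx": 0,"dy": -40,"dz": -10,"turn": 0,"grip": 0.9},
    {"dx": 0,"dy": -40,"dz": 0,"turn": 0,"grip": 0.3},
    {"dx": 0,"dy": -40,"dz": 0,"turn": 0,"grip": 0},
    {"dx": 0,"dy": -20,"dz": 0,"turn": 0,"grip": 0},
    {"dx": 0,"dy": 0,"dz": 0,"turn": 0,"grip": 0},
    {"dx": 0,"dy": 0,"dz": 0,"turn": 0,"grip": 0},
  ],
)

```text
clock: 47.2
tool_pos: [0.4373, -0.1174, 0.1463]
eef_rot: [0.923, 0.385, 0.001, 0.001]
contact_force: [0.4, -0.4, -0.4]
opening: 0.472
```

Run:
```python
from m import *
p,W=potlist("side",zlo=.05,zhi=.2)
look(p,"s36.png",(220,120,390,320),3.5)
X,Y,Z=W[...,0],W[...,1],W[...,2]
for n in ("side","top"):
    p=snapshot(n);W=cloud(p);X,Y,Z=W[...,0],W[...,1],W[...,2]
    d=(p["img"].max(-1)<75)&(X>.57)&(X<.72)&(abs(Y)<.04)&(Z>.07)&(Z<.13)
    print(n,"ball",d.sum(),np.round(W[d].mean(0),4),np.round(W[d].min(0),3),np.round(W[d].max(0),3), np.argwhere(d).mean(0)[::-1] if d.any() else None)
    b=(X>.57)&(X<.75)&(abs(Y)<.06)&(Z>.012)&(Z<.04)
    print("block",cv2.minAreaRect((W[b][:,:2]*1000).astype(np.float32)))
    if n=="top": look(p,"t36.png",(230,120,400,240),4)
togo(.56,-.003,.13)
```

```text
side pot [ 0.6302 -0.2203] r 0.034 ztop 0.0802 n 278
side pot [ 0.5363 -0.2159] r 0.0343 ztop 0.08 n 284
side pot [ 0.5312 -0.3123] r 0.0331 ztop 0.08 n 314
side pot [ 0.6275 -0.3153] r 0.0338 ztop 0.0797 n 309
side pot [ 0.3155 -0.3541] r 0.0335 ztop 0.0656 n 173
side ball 38 [ 0.6185 -0.0058  0.1034] [ 0.608 -0.013  0.094] [0.63  0.005 0.112] [311.92105263 192.94736842]
block ((648.6546630859375, -4.490150451660156), (56.74401092529297, 70.00227355957031), 80.98606872558594)
top ball 24 [0.6191 0.0028 0.1054] [ 0.61  -0.006  0.099] [0.631 0.012 0.111] [259.54166667 151.625     ]
block ((648.5042114257812, -0.1059112548828125), (49.7113151550293, 70.87828063964844), 84.40924072265625)
at [ 0.4375 -0.1181  0.1457] yaw_y -44.76 tilt [ 0.002 -0.001 -1.   ] q [ 0.01  0.59  0.23  2.15 -0.31  0.43 -0.29] -> tool mm [167.9   5.9  15.8] F [ 0.2 -0.5  0.1]
```

View pics/s36.png

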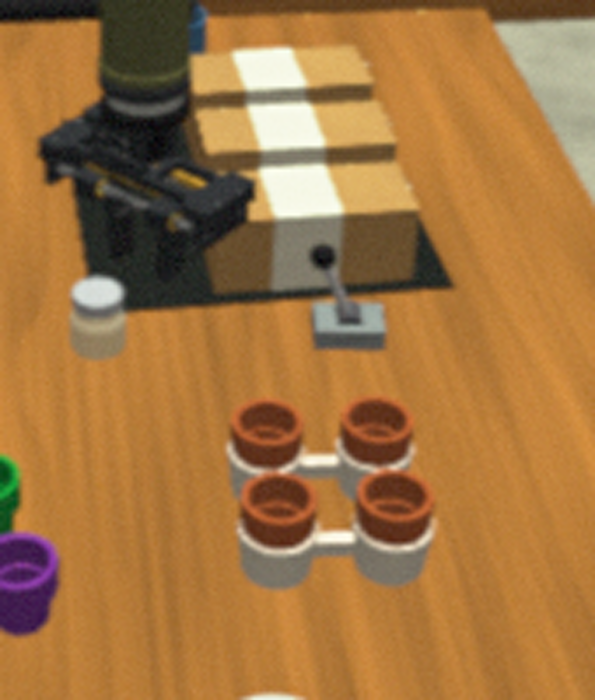

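View pics/t36.png

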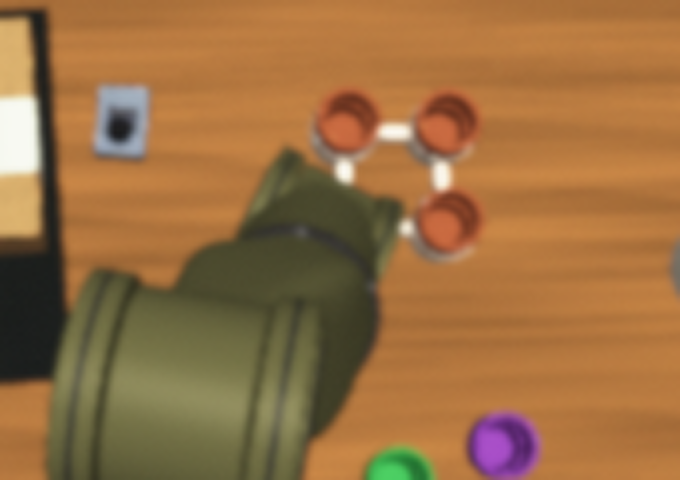

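All four pots are home (tops about 0.080, like-for-like with the first), the cartons are flat, and the switch still leans towards the robot with its ball at about (322,256). Only the lamp remains. I'll turn the tool square to the lever's swing.

>>> send_rows(
  series=[
    {"dx": 0,"dy": 0,"dz": 0,"turn": 0.148,"grip": 0},
    {"dx": 0,"dy": 0,"dz": 0,"turn": 0.148,"grip": 0},
    {"dx": 0,"dy": 0,"dz": 0,"turn": 0.148,"grip": 0},
    {"dx": 0,"dy": 0,"dz": 0,"turn": 0.148,"grip": 0},
    {"dx": 0,"dy": 0,"dz": 0,"turn": 0.148,"grip": 0},
    {"dx": 0,"dy": 0,"dz": 0,"turn": 0.148,"grip": 0},
    {"dx": 0,"dy": 0,"dz": 0,"turn": 0,"grip": 0},
  ],
)

```text
clock: 48.05
tool_pos: [0.4368, -0.1177, 0.1452]
eef_rot: [0.999, -0.049, -0.0, 0.001]
contact_force: [-0.5, -0.1, 0.0]
opening: 0.002
```

Run:
```python
from m import *
togo(.56,.004,.038)
```

```text
at [ 0.4368 -0.1177  0.1452] yaw_y -95.63 tilt [-0.    -0.001 -1.   ] q [-0.14  0.63  0.48  2.15 -0.62  0.49 -0.84] -> tool mm [ 110.7 -133.4  107.1] F [-0.5 -0.1  0. ]
```

>>> send_rows(
  series=[
    {"dx": 27,"dy": -33,"dz": 0,"turn": 0,"grip": 0},
    {"dx": 28,"dy": -34,"dz": 0,"turn": 0,"grip": 0},
    {"dx": 28,"dy": -33,"dz": 0,"turn": 0,"grip": 0},
    {"dx": 28,"dy": -33,"dz": 0,"turn": 0,"grip": 0},
    {"dx": 0,"dy": 0,"dz": 30,"turn": 0,"grip": 0},
    {"dx": 0,"dy": 0,"dz": 35,"turn": 0,"grip": 0},
    {"dx": 0,"dy": 0,"dz": 30,"turn": 0,"grip": 0},
    {"dx": 0,"dy": 0,"dz": 12,"turn": 0,"grip": 0},
    {"dx": 0,"dy": 0,"dz": 0,"turn": 0,"grip": 0},
    {"dx": 0,"dy": 0,"dz": 0,"turn": 0,"grip": 0},
  ],
)

```text
clock: 49.05
tool_pos: [0.5602, 0.0042, 0.0392]
eef_rot: [0.999, -0.048, 0.0, -0.0]
contact_force: [-0.4, -0.2, 0.2]
opening: 0.006
```

Run:
```python
from m import *
togo(.607,0,.038)
p=snapshot("side");look(p,"s37.png",(230,120,370,250),5)
```

```text
at [0.5602 0.0042 0.0392] yaw_y -95.54 tilt [ 0.001 -0.    -1.   ] q [-0.33  0.91  0.42  1.9  -0.75  0.49 -1.04] -> tool mm [46.9 -0.4  1.2] F [-0.4 -0.2  0.2]
```

View pics/s37.png

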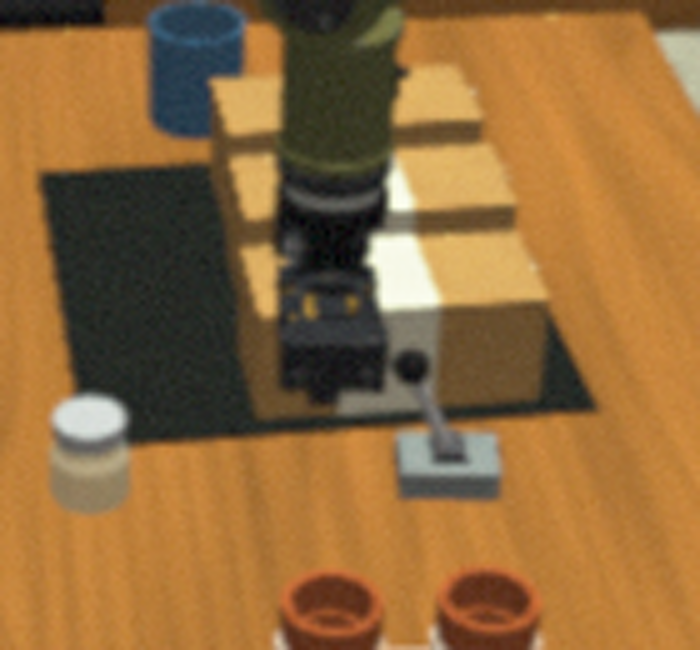

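>>> send_rows(
  series=[
    {"dx": 15,"dy": 0,"dz": 0,"turn": 0,"grip": 0},
    {"dx": 12,"dy": 0,"dz": 0,"turn": 0,"grip": 0},
    {"dx": 8,"dy": 0,"dz": 0,"turn": 0,"grip": 0},
    {"dx": 8,"dy": 0,"dz": 0,"turn": 0,"grip": 0},
    {"dx": 8,"dy": 0,"dz": 0,"turn": 0,"grip": 0},
    {"dx": 8,"dy": 0,"dz": 0,"turn": 0,"grip": 0},
    {"dx": 8,"dy": 0,"dz": 0,"turn": 0,"grip": 0},
    {"dx": 8,"dy": 0,"dz": 0,"turn": 0,"grip": 0},
    {"dx": 8,"dy": 0,"dz": 0,"turn": 0,"grip": 0},
    {"dx": 0,"dy": 0,"dz": 0,"turn": 0,"grip": 0},
  ],
)

```text
clock: 50.1
tool_pos: [0.6436, -0.0036, 0.0382]
eef_rot: [0.999, -0.048, 0.001, 0.0]
contact_force: [-0.4, 0.4, 0.8]
opening: 0.009
```

Run:
```python
from m import *
togo(.68,-.008,.038)
p=snapshot("side");look(p,"s38.png",(230,120,370,250),5)
```

```text
at [ 0.6436 -0.0036  0.0382] yaw_y -95.55 tilt [ 0.001 -0.    -1.   ] q [-0.32  1.    0.5   1.64 -0.69  0.68 -1.14] -> tool mm [36.7  0.9  0.3] F [-0.4  0.4  0.8]
```

View pics/s38.png

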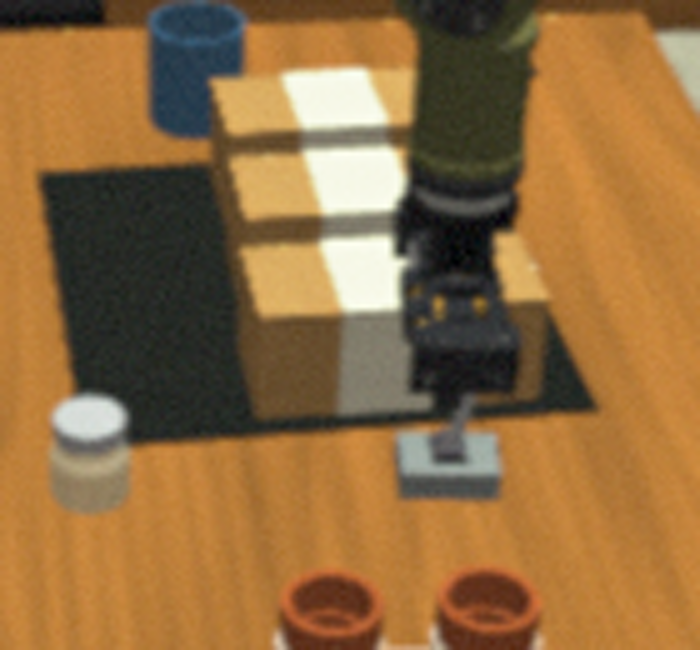

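The lever has passed upright. I continue to the stop, watching the force.

>>> send_rows(
  series=[
    {"dx": 8,"dy": 0,"dz": 0,"turn": 0,"grip": 0},
    {"dx": 6,"dy": 0,"dz": 0,"turn": 0,"grip": 0},
    {"dx": 6,"dy": 0,"dz": 0,"turn": 0,"grip": 0},
    {"dx": 4,"dy": 0,"dz": 0,"turn": 0,"grip": 0},
    {"dx": 0,"dy": 0,"dz": 0,"turn": 0,"grip": 0},
  ],
)

```text
clock: 50.65
tool_pos: [0.6627, -0.0052, 0.0376]
eef_rot: [0.999, -0.049, -0.004, -0.001]
contact_force: [-7.0, 0.8, 3.2]
opening: 0.005
```

>>> send_rows(
  series=[
    {"dx": 3,"dy": 0,"dz": 0,"turn": 0,"grip": 0},
    {"dx": 2,"dy": 0,"dz": 0,"turn": 0,"grip": 0},
    {"dx": 0,"dy": 0,"dz": 0,"turn": 0,"grip": 0},
  ],
)

```text
clock: 50.95
tool_pos: [0.663, -0.0052, 0.0373]
eef_rot: [0.999, -0.049, -0.008, -0.002]
contact_force: [-16.3, 1.5, 9.5]
opening: 0.004
```

At the stop: the position no longer changes and the force rises to 16 N. I retreat and verify.

>>> send_rows(
  series=[
    {"dx": -10,"dy": 0,"dz": 0,"turn": 0,"grip": 0},
    {"dx": -25,"dy": 0,"dz": 0,"turn": 0,"grip": 0},
    {"dx": -35,"dy": 0,"dz": 0,"turn": 0,"grip": 0},
    {"dx": -35,"dy": 0,"dz": 0,"turn": 0,"grip": 0},
    {"dx": 0,"dy": 0,"dz": -40,"turn": 0,"grip": 0},
    {"dx": 0,"dy": 0,"dz": -40,"turn": 0,"grip": 0},
    {"dx": -30,"dy": 0,"dz": -40,"turn": 0,"grip": 0},
    {"dx": -30,"dy": 0,"dz": -10,"turn": 0,"grip": 0},
    {"dx": 0,"dy": 0,"dz": 0,"turn": 0,"grip": 0},
    {"dx": 0,"dy": 0,"dz": 0,"turn": 0,"grip": 0},
  ],
)

```text
clock: 51.95
tool_pos: [0.5077, 0.0101, 0.169]
eef_rot: [0.999, -0.048, 0.001, -0.0]
contact_force: [0.1, -0.1, 0.1]
opening: 0.008
```

Run:
```python
from m import *
p,W=potlist("side",zlo=.05,zhi=.2)
look(p,"s39.png",(190,80,400,370),2.06)
for n in ("side","top"):
    p=snapshot(n);W=cloud(p);X,Y,Z=W[...,0],W[...,1],W[...,2]
    d=(p["img"].max(-1)<75)&(X>.57)&(X<.75)&(abs(Y)<.045)&(Z>.07)&(Z<.13)
    print(n,"ball",d.sum(),np.round(W[d].mean(0),4) if d.any() else None)
    if n=="top":
        look(p,"t39.png",(80,70,450,270),2.1)
        for y in (.4,.26,.13):
            P=W[(X>.48)&(X<.8)&(abs(Y-y)<.06)&(Z>.083)&(Z<.11)]
            r=cv2.minAreaRect((P[:,:2]*1000).astype(np.float32));print(np.round(cv2.boxPoints(r)).tolist(),np.median(P[:,2]))
```

```text
side pot [ 0.6312 -0.2182] r 0.0337 ztop 0.0801 n 294
side pot [ 0.5351 -0.2155] r 0.0356 ztop 0.0806 n 282
side pot [ 0.5328 -0.3124] r 0.033 ztop 0.0798 n 313
side pot [ 0.6281 -0.3158] r 0.0334 ztop 0.0802 n 317
side pot [ 0.3163 -0.3533] r 0.0332 ztop 0.0652 n 169
side ball 42 [ 0.6861 -0.0124  0.0993]
top ball 5 [ 0.69   -0.0051  0.1028]
[[523.0, 443.0], [527.0, 344.0], [738.0, 354.0], [733.0, 453.0]] 0.09272167925959993
[[525.0, 311.0], [527.0, 214.0], [741.0, 218.0], [739.0, 315.0]] 0.09256196033716232
[[590.0, 176.0], [595.0, 80.0], [736.0, 86.0], [731.0, 182.0]] 0.09220806873159844
```

View pics/s39.png

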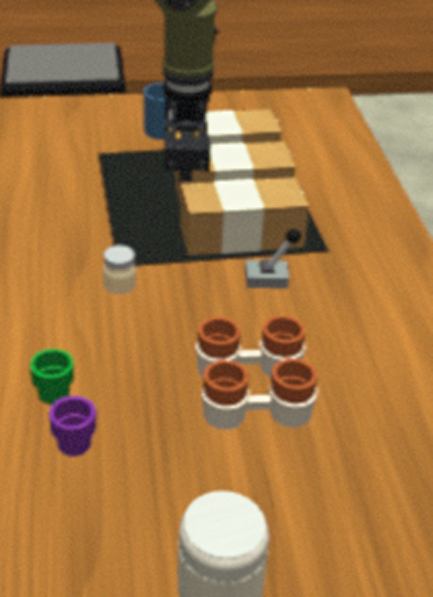

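View pics/t39.png

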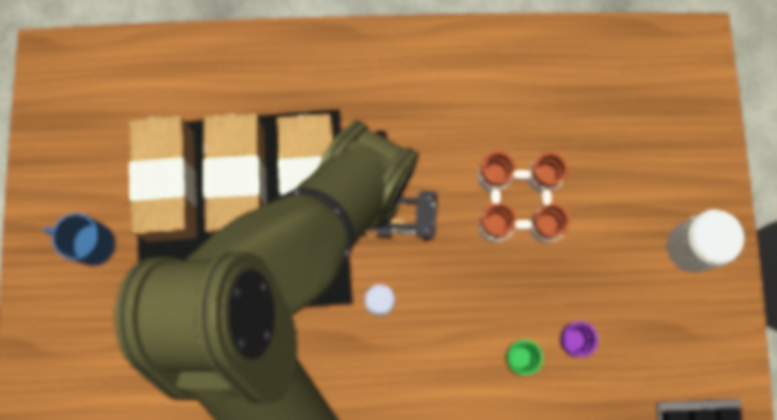

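The lever now leans fully away: the ball is 38 mm past the block's centre, which is the full 0.5 rad lean. All four pots stand at home height, the cartons are unchanged, and the arm is clear. Handing in.

```bash
python3 -c "
from plant import *
print(finish_job())"
```

```text
the job is handed in; nothing more can be done
None
```

The bench is put away and the job is handed in, at about 52 s of the 210 s allowed. All three cartons lie flat on the mat, all four clay pots sit home in the wells, and the lamp lever was pushed over last.

- **Cartons:** In the last pictures all three lie flat, with their tops at about 0.093 m. The one nearest the switch has only about 6–7 mm of mat beside it. The other edges that I could measure had more.
- **Pots:** All four collars read the same height, about 0.080 m. That is the expected 0.076 m plus the side camera's usual reading of 3 to 4 mm too high.
- **Lamp:** The lever stopped hard, with the force rising to 16 N and no further movement. Its ball ended about 38 mm past the block's centre, which is the full lean away. The ball travelled about 68 mm (71 by the top camera) against 77 mm for a full swing; I put that down to the lever starting about 0.1 rad in.
- **Left alone:** I did not touch the jar, mug, paint tin or the green and purple look-alikes. They look unmoved in the last pictures.

**What went wrong:** The reported tool height was about 32 mm below the real fingertip height, which I later confirmed by touching the bench. Because of this, my first push passed over carton0 and then dragged it about 35° back towards the robot. I eased it upright again, with up to 52 N at the wrist, and then tipped it properly.

**Camera disagreement:** The two cameras differed by 3 to 4 mm in y. I placed the pots relative to the wells as seen by the side camera.

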